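# Check the dip probe in the sample pots, then pack the pots under a stacked tray

## Task

Check the samples with the glass dip probe: lift it off its fork, dip its tip well down inside every open pot for about a second each, working from the lowest pot to the tallest, and then hang it back on the fork; treat it gently, with a light grip (25 N at most) and no hard knocks against the pots. Then stand all the pots upright in the empty tray that is fixed to the bench, and put the loose tray on top, turned so that it stacks on the fixed one (its low end over the other's full-height end) instead of nesting into it and onto the pots. Leave the jar, the bottle and the carton where they are.

Things in the scene. Friction and masses are not known exactly. Their poses are not given: they have to be found in the camera images.
- probe: Cordless dip probe, 90 g, upright. Origin: centre of the collar's underside; z up its axis. Below: glass shaft, 12 mm across, 90 mm long. Above: black collar 44 mm across, 8 mm thick, then a black square handle 24 x 24 mm, from 8 to 72 mm above the origin, faces square to the probe's x and y. Fragile: a finger may press with 25 N at most; push against a pot with 30 N at most.
- probe_tip (a point): Lower end of the probe's glass shaft, 90 mm below the probe's origin.
- stand: Fixed stand of the probe: base 120 x 100 x 12 mm, an upright plate at its +x side (x from 40 to 60 mm, 125 mm high) and from it two level prongs towards its -x, ending at x = -35 mm. Origin: centre of the underside of the base.
- fork (a point): Where the probe hangs: the point midway between the two prongs, level with their tops, 125 mm above the bench. The open slot between the prongs is 24 mm wide and runs along the stand's x, open towards -x; the probe's shaft goes down through it and its collar rests on the prongs.
- pot_low: The lowest pot, 45 mm high. Its height tells it from the others. Plain white open straight-sided plastic sample pot, outer diameter 56 mm, inner diameter 50 mm, floor 4 mm thick, empty weight about 80 g, standing loose on the bench; origin: centre of its underside, z up. May be absent.
- pot_mid: The middle pot, 57 mm high. Its height tells it from the others. Plain white open straight-sided plastic sample pot, outer diameter 56 mm, inner diameter 50 mm, floor 4 mm thick, empty weight about 80 g, standing loose on the bench; origin: centre of its underside, z up. May be absent.
- pot_tall: The tallest pot, 70 mm high. Its height tells it from the others. Plain white open straight-sided plastic sample pot, outer diameter 56 mm, inner diameter 50 mm, floor 4 mm thick, empty weight about 80 g, standing loose on the bench; origin: centre of its underside, z up. May be absent.
- dock: Grey stack-nest tray fixed to the bench; takes the pots. 210 mm along x, 160 along y. Origin: centre, at the soles of its 30 mm feet, on the bench. Floor's upper face at 35 mm. Long side walls 8 mm thick (inside at y = +-72 mm), tops at 90 mm. End wall at -x low (top 65 mm), at +x full height (90 mm); inside at x = +-99 mm.
- dock_low_end (a point): Middle of the top of the fixed tray's low end wall (tray x = -102 mm). In both trays the top edges of the long walls have deep slots (down to 48 mm) at x = +75 and -35 mm and shallow recesses (6 mm deep, down to 84 mm) at x = -75 and +35 mm, each 24 mm long in x.
- cover: Grey loose tray, 0.24 to 0.4 kg, with the same shape, sizes, origin and axes as the fixed one (low end at -x), plus a central upright divider to carry it by: 12 mm thick, 100 mm long along the tray's x, top at 85 mm, from the floor up. Feet 14 x 14 x 30 mm under the long walls at x = +75 and -35 mm, y = +-76 mm.
- cover_low_end (a point): Middle of the top of the loose tray's low end wall (x = -102 mm). Facing as the fixed tray does, its feet drop into the deep slots: it nests, origin 48 mm above the fixed tray's, too low for the pots. Turned half round and centred, its feet stand in the shallow recesses: it stacks, origin 84 mm above the fixed tray's.
- jar: Bystander: round amber jar with a lid, 68 mm in diameter, 85 mm high. Origin: centre of its underside.
- flask: Bystander: round white bottle with a cap, 64 mm in diameter, 150 mm high. Origin: centre of its underside.
- wipes: Bystander: brown carton, 120 x 200 x 70 mm. Origin: centre of its underside.
There are look-alikes about, which are no part of the job. Of the things shaped like the probe, the black one is meant.

How it is judged (in metres and radians):
On the way, in this order (a step that is already met when the one before it is completed fails the run):
1. the probe's tip is down inside the low pot, at least 12 mm below its rim, for half a second (horizontal distance between probe_tip and pot_low below 0.022 m and z of probe_tip in the frame of pot_low between -0.002 and 0.033 m and angle between pot_low's own z axis and vertical below 0.2 rad), for 0.5 s.
2. the probe's tip is down inside the mid pot, at least 12 mm below its rim, for half a second (horizontal distance between probe_tip and pot_mid below 0.022 m and z of probe_tip in the frame of pot_mid between -0.002 and 0.045 m and angle between pot_mid's own z axis and vertical below 0.2 rad), for 0.5 s.
3. the probe's tip is down inside the tall pot, at least 12 mm below its rim, for half a second (horizontal distance between probe_tip and pot_tall below 0.022 m and z of probe_tip in the frame of pot_tall between -0.002 and 0.058 m and angle between pot_tall's own z axis and vertical below 0.2 rad), for 0.5 s.
4. the probe hangs on its fork again, released (horizontal distance between probe and fork below 0.015 m and z of probe in the frame of fork between -0.005 and 0.006 m and angle between probe's own z axis and vertical below 0.12 rad and linear speed of probe below 0.03 m/s and contact force between the fingers and probe below 0.3 N), for 0.3 s.
5. every pot stands upright in the fixed tray (x of pot_low in the frame of dock between -0.085 and 0.085 m and y of pot_low in the frame of dock between -0.055 and 0.055 m and z of pot_low in the frame of dock between 0.028 and 0.042 m and angle between each of pot_low, pot_mid, pot_tall's own z axis and vertical below 0.15 rad and linear speed of each of pot_low, pot_mid, pot_tall below 0.03 m/s and x of pot_mid in the frame of dock between -0.085 and 0.085 m and y of pot_mid in the frame of dock between -0.055 and 0.055 m and z of pot_mid in the frame of dock between 0.028 and 0.042 m and x of pot_tall in the frame of dock between -0.085 and 0.085 m and y of pot_tall in the frame of dock between -0.055 and 0.055 m and z of pot_tall in the frame of dock between 0.028 and 0.042 m), for 0.3 s.
At the end, for the whole second after the job is handed in: Probe upright on the fork (within 15 mm, collar on the prongs); every pot upright on the fixed tray's floor; loose tray stacked on the fixed one, low end over full-height end, level, feet in the shallow recesses (origin 79 to 87.5 mm above the fixed tray's, within 12 mm sideways); all at rest (all of step 4 and all of step 5 and x of cover in the frame of dock between -0.012 and 0.012 m and y of cover in the frame of dock between -0.012 and 0.012 m and z of cover in the frame of dock between 0.079 and 0.0875 m and x of cover_low_end in the frame of dock above 0.06 m and angle between cover's own z axis and vertical below 0.05 rad and linear speed of cover below 0.03 m/s); the robot touches nothing.
It fails at once if the probe is gripped with clearly more than 25 N (a finger) (contact force between the fingers and probe above 60 N).
It fails at once if the probe knocks or pushes against a pot with more than 30 N (contact force between probe and pot_low above 30 N or contact force between probe and pot_mid above 30 N or contact force between probe and pot_tall above 30 N).
It fails at once if the jar, the bottle or the carton is shoved more than 30 mm (distance of any of jar, flask, wipes from where it was at the start of the episode above 0.03 m).
Of pot_low, pot_mid, pot_tall only 2 to 3 are there at a start; the rules pass over those that are not, and their reading is None.
At some moment in a run one of pot_low, pot_mid, pot_tall, cover may be knocked a few centimetres aside while the robot is not near it.
It also fails if it takes over 210 s, if anything falls off the work surface, if the arm or the gripper's body presses on something with over 40 N, if the wrist force passes 120 N, or if a joint passes its speed limit or range.

## Robot

A 6-joint arm with a two-finger parallel gripper is mounted at the origin on the work surface. World frame = base frame: x ahead of the robot, y to its left, z up, the work surface at z = 0. Lengths are in m, angles in degrees, forces in N, time in s.
With the tool pointing down it reaches from about 0.4 to 0.825 m from the base axis. Payload 7 kg.
Tool frame: the origin (TCP) lies at the very end of the fingers, on their centre line; the grasp point (between the pads) lies 19 mm behind it (ctrl.grip_point_offset is the distance from the TCP to the grasp point, in m); x points along the fingers, z is the direction in which the jaws open and shut, and the axes are right-handed (so a half turn about x gives the same grasp; the last joint's range is limited). The gripper opens to 88 mm and grips with 3 to 60 N. Pads are 19 mm wide; open, the fingers measure 130 mm over their backs; the gripper's body (78 mm by 193 mm) begins 47 mm behind the grasp point.
Start: joints at [-59.295, 20.546, 0.682, 0, -70.136, -16.507], TCP at [0.166, -0.654, 0.227] pointing down, gripper open.
Joint ranges: [-176.03, 176.03], [-82.01, 121.73], [-58.28, 71.71], [-173.87, 95.51], [-174.79, -0.11], [-173.66, 173.66]. Speed limits (degrees/s): [136.94, 136.94, 172.46, 180, 180, 180].

## Interface

Orientations are given as [roll, pitch, yaw] about the fixed x, y, z axes, in that order (R = Rz(yaw) Ry(pitch) Rx(roll)).
In Python, from plant import get_obs, snapshot, calibration, close_job, ctrl gives the robot as it stands.
- The arm moves only by the tool move_arm, never from a script. Its argument "commands" is a list that holds one entry, the list of rows, each a list of 4 numbers: the shift along the tool's x, y, z in cm, then the turn about the tool's x in rad. In form: [[[dx, dy, dz, spin], ...]]. A call has 1 to 8 rows; each row shifts and turns the commanded pose from where the row before left it, along the tool's axes as they then stand; what a row does not reach is not made up. A row lasts 1/10 s, in which the tool goes at most 50 mm and 8.59 degrees, less where a joint would pass 70% of its speed; a pose out of reach is approached as far as the arm can. A call with a gripper value outside its range is refused whole. "jaw" is the finger opening in cm, from 0 to 8.76, set as the call begins (left out, the last holds). The fingers move at their own pace and stop on an object; the grip force is fixed at half the most. Time passes only in rows, so rows that do not move let the fingers close. It gives the time, the measured TCP pose, the force and the opening at its end, in the units of the state.
- get_obs(): the state, without advancing time (a new reading comes with each control period).
- snapshot(name): name is "scene" or "top" or "wrist"; returns (picture, depth): 420x560x3 uint8, red, green, blue; 420x560 float32, m along the optical axis (not along the pixel's ray), 0 where there is no reading.
- calibration(name): a dict with "mtx" (3x3 intrinsics, pixels), "T" (4x4, takes a point from camera to world coordinates); the wrist camera has in their place "tool_from_camera" (4x4, takes a point from camera to tool coordinates, whose origin is the TCP and whose axes are the tool frame's). Camera axes: x right, y up, looking along -z (the intrinsics and any distortion apply to the point x, -y, -z); pixel columns grow to the right and rows downward; lengths in m; the calibration is good to about 2 mm. A picture is of the moment at which its call begins: read the wrist's pose just before it. calibration takes no time and is no camera call.
- close_job(): hands the job in, once; it reports no verdict.
The state is a dict: "clock": time; "joint_pos": joint angles; "qvel": joint speeds; "tau": joint torques, N m; "tool_pos": TCP position; "orientation": TCP orientation; "force": force on the tool from outside, world axes, zero at the start; "moment": the same for the moment, N m; "opening": finger opening in m.
Only numpy, scipy, OpenCV 4.12 (cv2) and the standard library are available. Lean on these libraries where they do the work, as an engineer would, in place of code of your own. Each camera call takes 0.05 s, during which the arm holds its last target. There are 200 camera calls.

## Working session

There is one attempt and no reset: what is moved stays moved. The work goes in short steps, Python scripts to look and compute and a tool call to move; the robot and the scene stay as the last step left them, time stands still between calls to the robot, and variables do not carry over. Pictures are saved under pics/ and viewed, about 12 in all and at most 16, crops included, and the job is handed in when it is done.

Besides the shell and the picture viewer there is one more tool, called after "Call:" as name(argument=value, ...), one argument or row to a line, values as JSON. move_arm: Moves the arm, as the interface text tells. Its arguments: {"type":"object","properties":{"commands":{"type":"array"},"jaw":{"type":"number"}},"required":["commands"]}

```bash
ls; mkdir -p pics
python3 - <<'E'
from plant import *
import cv2,numpy as np
print(get_obs())
for n in("scene","top"):
    p,d=snapshot(n);c=calibration(n);print(n,c)
    np.savez(f"pics/{n}0.npz",p=p,d=d)
    cv2.imwrite(f"pics/{n}0.png",p[:,:,::-1])
print(calibration("wrist"),ctrl.grip_point_offset)
E
```

```text
pics
{'clock': 0.0, 'joint_pos': array([-5.92945763e+01,  2.05910321e+01,  6.34914776e-01, -1.87788251e-02,
       -7.01353079e+01, -1.65053357e+01]), 'qvel': array([ 0.00962247,  0.04600853,  0.00260367, -0.04392584, -0.00124163,
        0.08208315]), 'tau': array([ 8.83466837e-04, -5.82719493e+01,  2.93070316e+01,  6.99725166e+00,
        7.11611530e-03, -1.54100935e-04]), 'tool_pos': array([ 0.1654197 , -0.65392885,  0.22564012]), 'orientation': array([  5.57794611,  89.90688545, 109.77163897]), 'force': array([-0.55540622,  0.04859135,  0.71561183]), 'moment': array([-0.02221932,  0.03557443, -0.03802219]), 'opening': 0.08773169229409673}
scene {'mtx': array([[445.99690526,   0.        , 272.68503129],
       [  0.        , 445.99690526, 214.18577461],
       [  0.        ,   0.        ,   1.        ]]), 'T': array([[-0.37098693, -0.60090157,  0.70801554,  1.38262009],
       [ 0.92863611, -0.24163239,  0.28151158,  0.3600426 ],
       [ 0.00191874,  0.76192591,  0.64766135,  0.86191674],
       [ 0.        ,  0.        ,  0.        ,  1.        ]])}
top {'mtx': array([[506.15204
[... 220 characters left out ...]
626,  0.02594721,  0.01593792,  0.05502139],
       [ 0.01891283,  0.11877294,  0.9927413 ,  1.64322261],
       [ 0.        ,  0.        ,  0.        ,  1.        ]])}
{'mtx': array([[310.92756431,   0.        , 277.72047354],
       [  0.        , 310.92756431, 204.81005607],
       [  0.        ,   0.        ,   1.        ]]), 'tool_from_camera': array([[-2.04583679e-05,  2.49059199e-01, -9.68488263e-01,
        -1.58372977e-01],
       [-5.21620864e-04,  9.68488128e-01,  2.49059176e-01,
         6.66045125e-02],
       [ 9.99999864e-01,  5.10279029e-04,  1.10100788e-04,
        -8.46709950e-04],
       [ 0.00000000e+00,  0.00000000e+00,  0.00000000e+00,
         1.00000000e+00]])} 0.0188
```

View pics/top0.png

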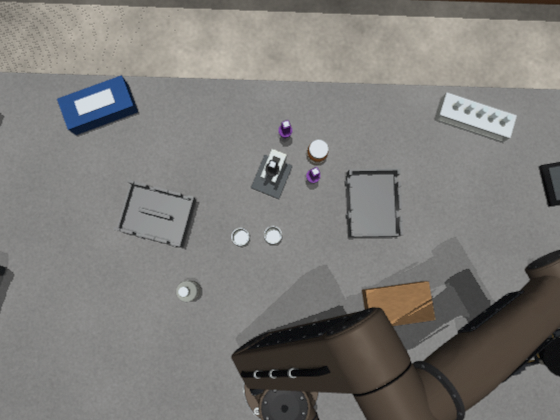

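View pics/scene0.png

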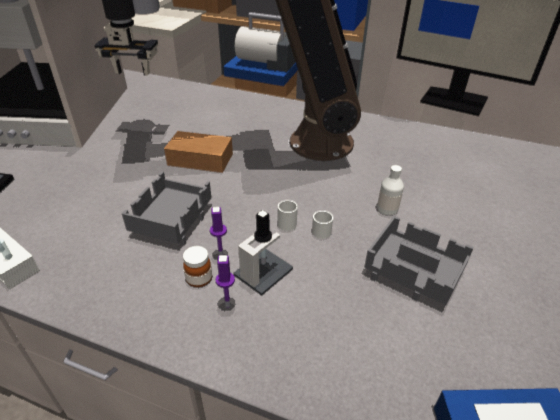

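The top view shows the stand with the black probe at about (272,168) and two pots at (241,237) and (273,235). The loose tray with its divider is at (157,214) and the fixed tray at (373,204). The jar is at (318,150), the bottle at (187,291), the carton at (398,302), and the purple look-alikes at (286,130) and (313,177). Next I'll measure these.

```bash
cat > h.py <<'E'
from plant import *
import cv2,numpy as np
from scipy.spatial.transform import Rotation as R
def camT(n,o=None):
    c=calibration(n)
    if 'T' in c: return c['mtx'],c['T']
    T=np.eye(4);T[:3,:3]=R.from_euler('xyz',o['orientation'],degrees=True).as_matrix();T[:3,3]=o['tool_pos']
    return c['mtx'],T@c['tool_from_camera']
def cloud(d,M,T):
    v,u=np.indices(d.shape)
    P=np.stack([(u-M[0,2])/M[0,0]*d,-(v-M[1,2])/M[1,1]*d,-d],-1)@T[:3,:3].T+T[:3,3]
    P[d==0]=np.nan
    return P
def look(n,name=None):
    o=get_obs();p,d=snapshot(n);M,T=camT(n,o)
    if name:cv2.imwrite(f"pics/{name}.png",p[:,:,::-1])
    return p,cloud(d,M,T),M,T
def plane(uv,z,M,T):
    uv=np.atleast_2d(uv).astype(float)
    r=np.c_[(uv[:,0]-M[0,2])/M[0,0],-(uv[:,1]-M[1,2])/M[1,1],-np.ones(len(uv))]@T[:3,:3].T
    return T[:3,3]+r*((z-T[2,3])/r[:,2])[:,None]
E
python3 - <<'E'
from h import *
np.set_printoptions(precision=4,suppress=True)
for n in("top","scene"):
    z=np.load(f"pics/{n}0.npz");M,T=camT(n);P=cloud(z['d'],M,T);p=z['p'].astype(int)
    reg=(P[...,0]>.3)&(P[...,0]<1.0)&(abs(P[...,1])<.75)
    print(n,"bench z",np.nanmedian(P[reg][:,2]))
    m=(reg&(P[...,2]>.02)).astype(np.uint8)
    k,l,s,c=cv2.connectedComponentsWithStats(m)
    for i in range(1,k):
        if s[i,4]<25: continue
        Q=P[l==i];hi=np.percentile(Q[:,2],97)
        t=Q[Q[:,2]>hi-.01][:,:2].astype(np.float32)
        print(i,s[i,4],"px",c[i].round(),"hi",round(hi,3),"topctr",cv2.minEnclosingCircle(t),"rgb",p[l==i].mean(0).round(),"rect",cv2.minAreaRect(Q[:,:2].astype(np.float32)))
E
```

```text
top bench z 0.001513177654114739
1 2764 px [ 96. 105.] hi 0.078 topctr ((0.8789117336273193, 0.620303750038147), 0.12140093743801117) rgb [ 77. 102. 139.] rect ((0.8785927891731262, 0.6202206611633301), (0.11706038564443588, 0.22156931459903717), 22.803190231323242)
2 1921 px [476. 116.] hi 0.113 topctr ((0.8744001388549805, -0.61767578125), 0.08952444046735764) rgb [180. 186. 189.] rect ((0.8781092762947083, -0.6189864277839661), (0.24546535313129425, 0.08748534321784973), 72.78202056884766)
3 186 px [285. 129.] hi 0.167 topctr ((0.7953532934188843, 0.010427990928292274), 0.014602912589907646) rgb [103.  76. 122.] rect ((0.7911826372146606, 0.010045324452221394), (0.03688836097717285, 0.041019100695848465), 0.3978842794895172)
9 419 px [317. 152.] hi 0.091 topctr ((0.7420247197151184, -0.09668248891830444), 0.029986286535859108) rgb [166. 165. 163.] rect ((0.7397570610046387, -0.09525623917579651), (0.06544908881187439, 0.06318233907222748), 22.705190658569336)
10 477 px [273. 165.] hi 0.2 topctr ((0.6631717085838318, 0.04856467247009277), 0.015663068741559982) rgb [136. 140. 139.] 
[... 4182 characters left out ...]
[196. 265.] hi 0.087 topctr ((0.7442041039466858, -0.09669426828622818), 0.03150103986263275) rgb [167. 152. 140.] rect ((0.7470179200172424, -0.09436377882957458), (0.06396491080522537, 0.06496882438659668), 89.12954711914062)
12 523 px [224. 276.] hi 0.164 topctr ((0.7974720001220703, 0.010424409992992878), 0.015014265663921833) rgb [ 95.  58. 112.] rect ((0.8000829815864563, 0.012322492897510529), (0.03926585614681244, 0.04288802668452263), 32.11967468261719)
13 3686 px [499. 404.] hi 0.074 topctr ((0.8545100092887878, 0.6098438501358032), 0.11357186734676361) rgb [ 98. 122. 162.] rect ((0.8551586270332336, 0.609610378742218), (0.060863785445690155, 0.2216731607913971), 22.20718002319336)
```

```bash
cat >> h.py <<'E'
def trayfit(P,c0,name=""):
    # P: point cloud, c0 approx centre. Returns centre, yaw (x from low to high end)
    Q=P[np.isfinite(P).all(-1)];Q=Q[(np.hypot(*(Q[:,:2]-c0).T)<.16)&(Q[:,2]>.055)&(Q[:,2]<.2)]
    return Q
E
python3 - <<'E'
from h import *
np.set_printoptions(precision=4,suppress=True)
z=np.load("pics/top0.npz");M,T=camT("top");P=cloud(z['d'],M,T)
z2=np.load("pics/scene0.npz");M2,T2=camT("scene");P2=cloud(z2['d'],M2,T2)
for nm,c0,yaw in(("dock",(.578,-.277),2.3),("cover",(.5245,.4095),76.9)):
  for n,PP in(("top",P),("scene",P2)):
    Q=trayfit(PP,c0)
    th=np.radians(yaw);e=np.array([[np.cos(th),np.sin(th)],[-np.sin(th),np.cos(th)]])
    L=(Q[:,:2]-c0)@e.T
    a=abs(L[:,1])<.06
    for s in(1,-1):
        q=Q[a&(s*L[:,0]>.09)];l=L[a&(s*L[:,0]>.09)]
        print(nm,n,"end",s,len(q),"z 90pct",np.percentile(q[:,2],[50,90]) if len(q) else None)
    w=(abs(abs(L[:,1])-.076)<.015)&(Q[:,2]>.086)
    h=np.histogram(L[w,0],np.arange(-.11,.111,.01))[0];print("wall hist",h)
# purple/white masks etc: stand
p=z['p'].astype(int)
for nm,PP in(("top",P),("scene",P2)):
    m=(abs(PP[...,0]-.68)<.08)&(abs(PP[...,1]-.045)<.07)
    for lo,hi in((.005,.02),(.115,.135),(.185,.205)):
        q=PP[m&(PP[...,2]>lo)&(PP[...,2]<hi)][:,:2].astype(np.float32)
        print(nm,lo,len(q),cv2.minAreaRect(q))
E
python3 - <<'E'
import cv2
a=cv2.imread("pics/top0.png")[130:210,230:350];b=cv2.imread("pics/scene0.png")[180:320,170:350]
cv2.imwrite("pics/c1.png",cv2.hconcat([cv2.resize(a,(390,260),interpolation=2),cv2.resize(b,(334,260),interpolation=2)]))
E
```

```text
dock top end 1 160 z 90pct [0.0847 0.094 ]
dock top end -1 83 z 90pct [0.0656 0.071 ]
wall hist [11 16  7  7 15 15  3  0  5 19 18 20 13  7  5  9 18  1  0  9 18 15]
dock scene end 1 422 z 90pct [0.0757 0.0892]
dock scene end -1 123 z 90pct [0.0623 0.0654]
wall hist [ 4 14 11  1  3 15 10  0  2 20 14 16 16 13  0  7 19 11  0  5 22 24]
cover top end 1 107 z 90pct [0.0645 0.0693]
cover top end -1 153 z 90pct [0.086  0.0923]
wall hist [18 21  4  0  6 14  6  8  8 17 16 14 14  4  0  5 15  8  6  9 14  8]
cover scene end 1 98 z 90pct [0.0648 0.067 ]
cover scene end -1 203 z 90pct [0.0837 0.0906]
wall hist [25 29  6  0 10 27  9  2 13 28 27 33 27  9  0  9 32 13  3 12 33 15]
top 0.005 808 ((0.6791146993637085, 0.04533667862415314), (0.1584768444299698, 0.1382608413696289), 1.0884255170822144)
top 0.115 293 ((0.6762862801551819, 0.044142331928014755), (0.049650635570287704, 0.09529445320367813), 69.35615539550781)
top 0.185 73 ((0.6626454591751099, 0.04835917428135872), (0.02386246994137764, 0.02431059442460537), 71.34516906738281)
scene 0.005 953 ((0.6657047271728516, 0.05089329183101654), (0.10545171052217484, 0.1242651492357254), 69.64694213867188)
scene 0.115 493 ((0.678884744644165, 0.044849373400211334), (0.051018182188272476, 0.09758460521697998), 69.593017578125)
scene 0.185 107 ((0.6666479110717773, 0.04914482682943344), (0.02345232106745243, 0.024209879338741302), 70.71459197998047)
```

View pics/c1.png

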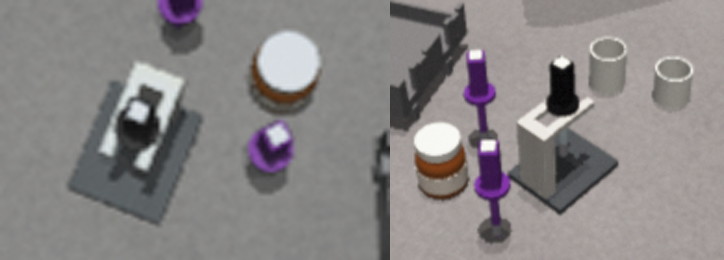

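```bash
cat >> h.py <<'E'
def goal(xyz,ja=None):
    """delta in tool axes (cm) to TCP target; ja = wanted world angle of jaw axis (deg, mod 180)"""
    o=get_obs();r=R.from_euler('xyz',o['orientation'],degrees=True).as_matrix()
    d=r.T@(np.array(xyz)-o['tool_pos'])*100
    cur=np.degrees(np.arctan2(r[1,2],r[0,2]))
    s="t %.1f tcp %s jaw ang %.1f tilt %.4f open %.4f j6 %.0f\n d(cm) %s"%(o['clock'],o['tool_pos'].round(4),cur,r[2,0],o['opening'],o['joint_pos'][5],d.round(2))
    if ja is not None:
        a=(cur-ja+90)%180-90   # spin + about tool x (down) lowers world angle
        s+=" spin rad %.3f (=%.1f deg)"%(np.radians(a),a)
    s+=" tool y=%s z=%s f=%s"%(r[:,1].round(2),r[:,2].round(2),o['force'].round(1))
    print(s)
E
python3 -c "
from h import *
goal((.665,.049,.30),70)"
```

```text
t 0.1 tcp [ 0.1654 -0.654   0.2257] jaw ang 104.2 tilt -1.0000 open 0.0875 j6 -17
 d(cm) [ -7.35 -65.67  55.91] spin rad 0.597 (=34.2 deg) tool y=[-0.97 -0.25  0.  ] z=[-0.25  0.97  0.  ] f=[-0.6  0.2 -0.1]
```

Call:
move_arm(
  commands=[
    [[-2,-2.5,2.2,0],[-2,-3,2.5,0],[-2,-3,2.5,0],[-1.3,-3,2.5,0],[0,-3.3,2.8,0],[0,-3.3,2.8,0],[0,-3.3,2.8,0],[0,-3.3,2.8,0]],
  ],
)

```text
clock: 0.9
tool_pos: [0.3543, -0.3895, 0.2994]
orientation: [-0.8, 90.0, 103.4]
force: [1.1, -0.9, 0.5]
opening: 0.0877
```

Call:
move_arm(
  commands=[
    [[0,-3.3,2.8,0],[0,-3.3,2.8,0],[0,-3.3,2.8,0],[0,-3.3,2.8,0],[0,-3.3,2.8,0],[0,-3.3,2.8,0],[0,-3.3,2.8,0],[0,-3.3,2.8,0]],
  ],
)

```text
clock: 1.7
tool_pos: [0.5553, -0.1075, 0.2994]
orientation: [55.8, 90.0, 160.0]
force: [0.4, -0.1, -1.0]
opening: 0.0877
```

```bash
python3 -c "
from h import *
goal((.665,.049,.30),70)"
```

```text
t 1.7 tcp [ 0.5553 -0.1075  0.2994] jaw ang 104.2 tilt -1.0000 open 0.0877 j6 -85
 d(cm) [ -0.06 -14.48  12.48] spin rad 0.597 (=34.2 deg) tool y=[-0.97 -0.25  0.  ] z=[-0.25  0.97  0.  ] f=[ 0.4 -0.1 -1. ]
```

Call:
move_arm(
  commands=[
    [[0,-3.6,3.1,0],[0,-3.6,3.1,0],[0,-3.6,3.1,0],[0,-3.7,3.2,0],[0,0,0,0.15],[0,0,0,0.15],[0,0,0,0.15],[0,0,0,0.15]],
  ],
)

```text
clock: 2.5
tool_pos: [0.6645, 0.0478, 0.2988]
orientation: [123.4, 89.9, -167.2]
force: [-0.2, 0.2, 0.3]
opening: 0.0876
```

Run:
```python
from h import *
goal((.665,.049,.30),70)
p,P,M,T=look("wrist","w1");goal((.665,.049,.30),70)
p2,P2,_,_=look("top","top1")
np.savez("pics/w1.npz",P=P,p=p)
for lo,hi in((.115,.14),(.18,.21)):
    m=(abs(P[...,0]-.67)<.09)&(abs(P[...,1]-.045)<.08)&(P[...,2]>lo)&(P[...,2]<hi)
    q=P[m][:,:2].astype(np.float32);print(lo,len(q),len(q) and cv2.minAreaRect(q), np.median(P[m][:,2]))
```

```text
t 2.5 tcp [0.6645 0.0478 0.2988] jaw ang 69.5 tilt -1.0000 open 0.0876 j6 -131
 d(cm) [-0.12 -0.01  0.14] spin rad -0.009 (=-0.5 deg) tool y=[-0.94  0.35  0.  ] z=[ 0.35  0.94 -0.  ] f=[-0.2  0.2  0.3]
t 2.5 tcp [0.6644 0.0477 0.2989] jaw ang 68.9 tilt -1.0000 open 0.0874 j6 -132
 d(cm) [-0.11 -0.    0.14] spin rad -0.019 (=-1.1 deg) tool y=[-0.93  0.36  0.  ] z=[ 0.36  0.93 -0.  ] f=[ 0.3 -0.5  0.7]
0.115 2323 ((0.6775387525558472, 0.04306663200259209), (0.049014296382665634, 0.09418798983097076), 69.36005401611328) 0.1253953282492689
0.18 803 ((0.6643915772438049, 0.046765197068452835), (0.02364395558834076, 0.024620216339826584), 70.13069915771484) 0.19735136116486818
```

View pics/w1.png

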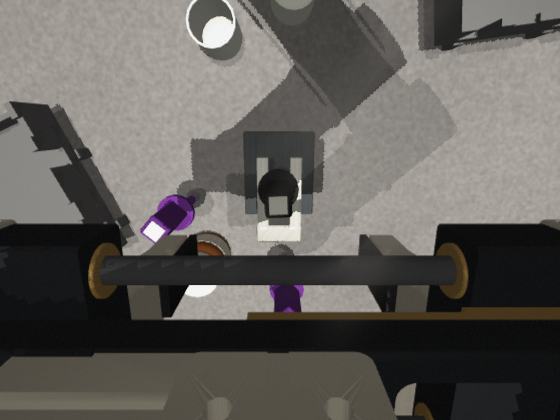

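View pics/top1.png

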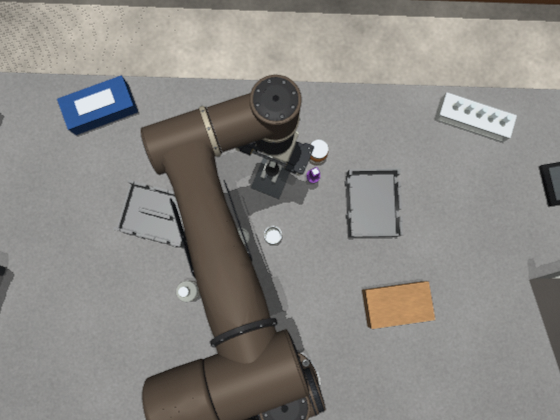

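The wrist view shows the probe's square handle at (278,207), centred in the fork, with the prongs at about (262,175) and (296,175). Only two pots are visible: mid and tall. I'll descend with the jaw at 5 cm.

Call:
move_arm(
  commands=[
    [[3,0,0,-0.02],[3,0,0,0],[3,0,0,0],[3,0,-0.05,0],[1.5,0,0,0],[1.0,0,0,0],[0,0,0,0],[0,0,0,0]],
  ],
  jaw=5,
)

```text
clock: 3.4
tool_pos: [0.665, 0.047, 0.1553]
orientation: [-74.9, 89.9, -3.8]
force: [-0.2, 0.2, -0.5]
opening: 0.0501
```

```bash
python3 -c "
from h import *
goal((.6645,.047,.153),70)"
```

```text
t 3.4 tcp [0.665  0.047  0.1553] jaw ang 71.1 tilt -1.0000 open 0.0501 j6 -130
 d(cm) [ 0.23  0.05 -0.02] spin rad 0.019 (=1.1 deg) tool y=[-0.95  0.32 -0.  ] z=[0.32 0.95 0.  ] f=[-0.2  0.2 -0.5]
```

Next I'll close in small steps and watch whether the opening follows the command.

Call:
move_arm(
  commands=[
    [[0.2,0,0,0.02],[0,0,0,0],[0,0,0,0],[0,0,0,0]],
  ],
  jaw=2.6,
)

```text
clock: 3.8
tool_pos: [0.6646, 0.0471, 0.153]
orientation: [-50.9, 90.0, 19.0]
force: [-1.4, 0.1, 0.9]
opening: 0.0275
```

Call:
move_arm(
  commands=[
    [[0,0,0,0],[0,0,0,0],[0,0,0,0]],
  ],
  jaw=2.4,
)

```text
clock: 4.1
tool_pos: [0.6647, 0.0471, 0.1528]
orientation: [-60.9, 90.0, 8.9]
force: [0.6, -0.4, 0.7]
opening: 0.0239
```

Call:
move_arm(
  commands=[
    [[0,0,0,0],[0,0,0,0],[0,0,0,0]],
  ],
  jaw=2.3,
)

```text
clock: 4.4
tool_pos: [0.6647, 0.0471, 0.1528]
orientation: [-62.8, 90.0, 7.0]
force: [0.1, -0.4, 2.2]
opening: 0.024
```

Call:
move_arm(
  commands=[
    [[-0.5,0,0,0],[-1,0,0,0],[-1,0,0,0],[-1,0,0,0],[-2,0,0,0],[-2,0,0,0],[-1.5,0,0,0],[-1.5,0,0,0]],
  ],
)

```text
clock: 5.2
tool_pos: [0.6645, 0.047, 0.2594]
orientation: [-49.0, 89.9, 20.9]
force: [-0.2, 0.9, -1.1]
opening: 0.0238
```

Run:
```python
from h import *
goal((.4625,.143,.255))
p,P,M,T=look("scene","s2");cv2.imwrite("pics/s2.png",cv2.resize(p[130:330,140:400,::-1],None,fx=2,fy=2))
for nm,lo,hi,c in(("tall",.058,.075,(.469,.041)),("mid",.045,.062,(.462,.143))):
    m=(np.hypot(P[...,0]-c[0],P[...,1]-c[1])<.06)&(P[...,2]>lo)&(P[...,2]<hi)
    q=P[m][:,:2].astype(np.float32);print(nm,len(q),cv2.minEnclosingCircle(q),np.percentile(P[m][:,2],97))
```

```text
t 5.2 tcp [0.6645 0.047  0.2594] jaw ang 69.8 tilt -1.0000 open 0.0238 j6 -131
 d(cm) [ 0.42 22.27  2.04] tool y=[-0.94  0.34 -0.  ] z=[0.34 0.94 0.  ] f=[-0.2  0.9 -1.1]
tall 149 ((0.47082754969596863, 0.0405491441488266), 0.03035319223999977) 0.07123213783589984
mid 157 ((0.46303293108940125, 0.14190362393856049), 0.028948765248060226) 0.059102222928443617
```

View pics/s2.png

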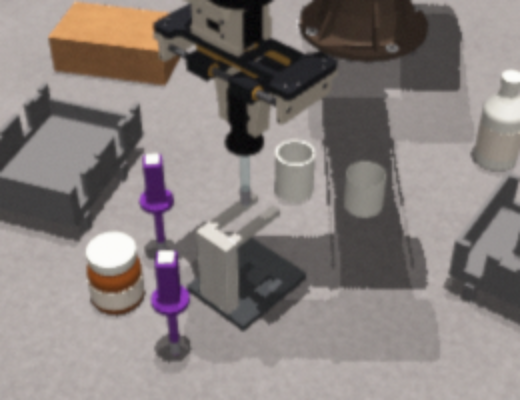

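The probe is lifted and hangs straight in the gripper, with the collar at about (243,140) in the crop and both pots in place. Moving over the mid pot.

Call:
move_arm(
  commands=[
    [[0,2,0.2,0],[0,3,0.3,0],[0,3.2,0.3,0],[0,3.2,0.3,0],[0,3.2,0.3,0],[0,3.2,0.3,0],[0,3,0.2,0],[0,1.4,0.1,0]],
  ],
)

```text
clock: 6.05
tool_pos: [0.4612, 0.1428, 0.2582]
orientation: [-12.2, 89.9, 57.7]
force: [0.9, 0.3, -1.0]
opening: 0.0235
```

Run:
```python
from h import *
goal((.4622,.1425,.138))
p,P,M,T=look("scene","s3")
c=(.462,.143);m=(np.hypot(P[...,0]-c[0],P[...,1]-c[1])<.06)&(P[...,2]>.045)&(P[...,2]<.062)
print(cv2.minEnclosingCircle(P[m][:,:2].astype(np.float32)))
cv2.imwrite("pics/s3.png",cv2.resize(p[130:290,230:430,::-1],None,fx=3,fy=3))
```

```text
t 6.0 tcp [0.4612 0.1428 0.2582] jaw ang 69.9 tilt -1.0000 open 0.0235 j6 -151
 d(cm) [ 1.202e+01 -1.000e-01 -1.000e-02] tool y=[-0.94  0.34 -0.  ] z=[0.34 0.94 0.  ] f=[ 0.9  0.3 -1. ]
((0.4620802700519562, 0.14207683503627777), 0.030349383130669594)
```

View pics/s3.png

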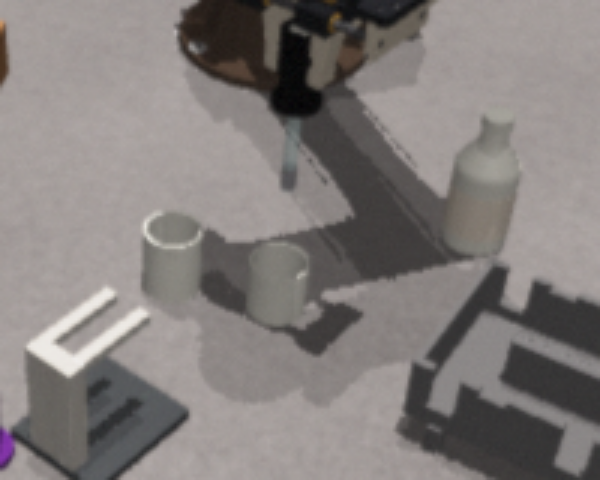

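```bash
python3 -c "
from h import *
M,T=camT('scene');print(plane([[326,191.5]],.14,M,T))"
```

```text
[[0.45403241 0.14324321 0.14      ]]
```

Call:
move_arm(
  commands=[
    [[1.5,-0.1,0,0],[2,0,0,0],[2,0,0,0],[2,0,0,0],[1.5,0,0,0]],
  ],
)

```text
clock: 6.6
tool_pos: [0.4642, 0.1417, 0.1665]
orientation: [150.4, 90.0, -139.8]
force: [0.3, -0.4, -0.6]
opening: 0.024
```

Call:
move_arm(
  commands=[
    [[1.2,0,0,0],[1,0,0,0],[0.5,0,0,0],[0,0,0,0],[0,0,0,0],[0,0,0,0],[0,0,0,0],[0,0,0,0]],
  ],
)

```text
clock: 7.4
tool_pos: [0.4641, 0.1422, 0.1409]
orientation: [-31.4, 90.0, 38.4]
force: [1.2, 0.2, -0.9]
opening: 0.0237
```

Call:
move_arm(
  commands=[
    [[0,0,0,0],[0,0,0,0],[0,0,0,0],[0,0,0,0],[0,0,0,0],[0,0,0,0]],
  ],
)

```text
clock: 8.0
tool_pos: [0.464, 0.142, 0.1406]
orientation: [149.9, 90.0, -140.3]
force: [-0.4, 0.7, 0.1]
opening: 0.024
```

Run:
```python
from h import *
goal((.4622,.1425,.265))
p,P,M,T=look("scene","s4")
for nm,lo,hi,c in(("tall",.058,.075,(.469,.041)),("mid",.045,.062,(.462,.143))):
    m=(np.hypot(P[...,0]-c[0],P[...,1]-c[1])<.06)&(P[...,2]>lo)&(P[...,2]<hi)
    q=P[m][:,:2].astype(np.float32);print(nm,len(q),cv2.minEnclosingCircle(q),np.percentile(P[m][:,2],97))
cv2.imwrite("pics/s4.png",cv2.resize(p[130:290,230:430,::-1],None,fx=3,fy=3))
```

```text
t 8.0 tcp [0.464  0.142  0.1406] jaw ang 69.8 tilt -1.0000 open 0.0240 j6 -150
 d(cm) [-12.44   0.18  -0.02] tool y=[-0.94  0.35  0.  ] z=[ 0.35  0.94 -0.  ] f=[-0.4  0.7  0.1]
tall 151 ((0.47053951025009155, 0.03931920602917671), 0.029833108186721802) 0.07184561815412416
mid 159 ((0.46291470527648926, 0.1434573233127594), 0.030097370967268944) 0.05914619502360816
```

View pics/s4.png

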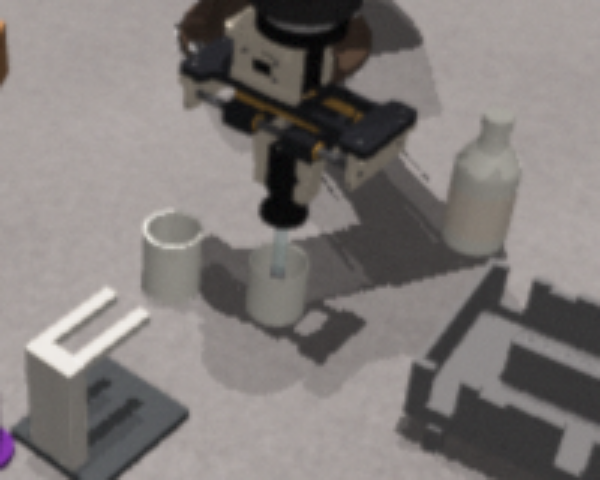

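The shaft is down in the mid pot, crossing the rim at about (280,255), and the pot hasn't moved. I'll raise it and go to the tall pot.

Call:
move_arm(
  commands=[
    [[-1.5,0,0,0],[-2,0,0,0],[-2.5,0,0,0],[-2.5,0,0,0],[-2.5,0,0,0],[-1,0,0,0],[0,0,0,0]],
  ],
)

```text
clock: 8.75
tool_pos: [0.4644, 0.1424, 0.2616]
orientation: [-31.0, 89.9, 38.8]
force: [0.4, 0.9, -2.5]
opening: 0.0237
```

Run:
```python
from h import *
goal((.4693,.0405,.26))
```

```text
t 8.8 tcp [0.4644 0.1424 0.2616] jaw ang 69.8 tilt -1.0000 open 0.0237 j6 -150
 d(cm) [ 0.15 -3.97 -9.4 ] tool y=[-0.94  0.34 -0.  ] z=[0.34 0.94 0.  ] f=[ 0.4  0.9 -2.5]
```

Call:
move_arm(
  commands=[
    [[0,-0.5,-1.2,0],[0,-0.9,-2,0],[0,-0.9,-2.2,0],[0,-0.9,-2.2,0],[0,-0.6,-1.3,0],[0,-0.2,-0.5,0],[0,0,0,0],[0,0,0,0]],
  ],
)

```text
clock: 9.55
tool_pos: [0.469, 0.0402, 0.2602]
orientation: [115.1, 90.0, -175.1]
force: [0.6, 0.5, -0.9]
opening: 0.024
```

Run:
```python
from h import *
goal((.4693,.0405,.148))
p,P,M,T=look("scene","s5")
for nm,lo,hi,c in(("tall",.058,.075,(.469,.041)),("mid",.045,.062,(.462,.143))):
    m=(np.hypot(P[...,0]-c[0],P[...,1]-c[1])<.06)&(P[...,2]>lo)&(P[...,2]<hi)
    q=P[m][:,:2].astype(np.float32);print(nm,len(q),cv2.minEnclosingCircle(q),np.percentile(P[m][:,2],97))
```

```text
t 9.6 tcp [0.469  0.0402 0.2602] jaw ang 69.8 tilt -1.0000 open 0.0240 j6 -139
 d(cm) [11.22 -0.02  0.04] tool y=[-0.94  0.35  0.  ] z=[ 0.35  0.94 -0.  ] f=[ 0.6  0.5 -0.9]
tall 153 ((0.4719737768173218, 0.040516339242458344), 0.03173816576600075) 0.07193658694696742
mid 161 ((0.4616550803184509, 0.1416793167591095), 0.031237361952662468) 0.05873693639008499
```

Tall pot is still in place. Dipping.

Call:
move_arm(
  commands=[
    [[1.5,0,0,0],[2,0,0,0],[2,0,0,0],[1.7,0,0,0],[1.5,0,0,0],[1.5,0,0,0],[1,0,0,0],[0,0,0,0]],
  ],
)

```text
clock: 10.4
tool_pos: [0.4683, 0.0402, 0.1474]
orientation: [133.1, 89.9, -157.0]
force: [0.4, -0.6, -1.0]
opening: 0.024
```

Call:
move_arm(
  commands=[
    [[0,0,0,0],[0,0,0,0],[0,0,0,0],[0,0,0,0],[0,0,0,0],[0,0,0,0],[0,0,0,0],[0,0,0,0]],
  ],
)

```text
clock: 11.2
tool_pos: [0.469, 0.04, 0.1486]
orientation: [49.0, 90.0, 118.9]
force: [-0.0, 0.0, -2.0]
opening: 0.0243
```

Call:
move_arm(
  commands=[
    [[0,0,0,0],[0,0,0,0],[-1.5,0,0,0],[-2,0,0,0],[-2,0,0,0],[-2.5,0,0,0],[-2.5,0,0,0],[-1,0,0,0]],
  ],
)

```text
clock: 12.0
tool_pos: [0.47, 0.0403, 0.2659]
orientation: [-51.1, 89.8, 18.7]
force: [0.7, -0.6, -1.6]
opening: 0.0242
```

Run:
```python
from h import *
goal((.6648,.0472,.265),70)
```

```text
t 12.0 tcp [0.47   0.0403 0.2659] jaw ang 69.8 tilt -1.0000 open 0.0242 j6 -139
 d(cm) [  0.16 -18.04   7.37] spin rad -0.003 (=-0.2 deg) tool y=[-0.94  0.34 -0.  ] z=[0.34 0.94 0.  ] f=[ 0.7 -0.6 -1.6]
```

Call:
move_arm(
  commands=[
    [[0,-1.5,0.6,0],[0,-2.5,1.0,0],[0,-3,1.2,0],[0,-3,1.2,0],[0,-3,1.2,0],[0,-2.6,1.2,0],[0,-1.6,0.7,0],[0,-0.8,0.3,0]],
  ],
)

```text
clock: 12.8
tool_pos: [0.6648, 0.0472, 0.2605]
orientation: [126.0, 89.8, -164.2]
force: [-0.5, -0.1, -0.8]
opening: 0.0241
```

Call:
move_arm(
  commands=[
    [[0,0,0,0],[0,0,0,0],[0,0,0,0]],
  ],
)

```text
clock: 13.1
tool_pos: [0.6628, 0.0474, 0.2638]
orientation: [-13.2, 90.0, 56.6]
force: [0.1, -0.1, -1.5]
opening: 0.0239
```

Run:
```python
from h import *
goal((.6648,.0472,.153),70)
```

```text
t 13.1 tcp [0.6628 0.0474 0.2638] jaw ang 69.8 tilt -1.0000 open 0.0239 j6 -131
 d(cm) [11.08 -0.19  0.05] spin rad -0.003 (=-0.2 deg) tool y=[-0.94  0.34 -0.  ] z=[0.34 0.94 0.  ] f=[ 0.1 -0.1 -1.5]
```

Call:
move_arm(
  commands=[
    [[1,-0.2,0,0],[2,0,0,0],[2,0,0,0],[2,0,0,0],[1.7,0,0,0],[1.2,0,0,0],[0.5,0,0,0],[0,0,0,0]],
  ],
)

```text
clock: 13.9
tool_pos: [0.6651, 0.0466, 0.1591]
orientation: [131.2, 90.0, -158.9]
force: [-0.1, 0.6, -1.2]
opening: 0.0238
```

Call:
move_arm(
  commands=[
    [[0,0,0,0],[0,0,0,0],[0,0,0,0]],
  ],
)

```text
clock: 14.2
tool_pos: [0.6658, 0.0468, 0.1604]
orientation: [-53.1, 89.9, 16.8]
force: [0.2, 1.3, -0.7]
opening: 0.0242
```

Run:
```python
from h import *
goal((.6648,.0472,.153),70)
```

```text
t 14.2 tcp [0.6658 0.0468 0.1604] jaw ang 69.8 tilt -1.0000 open 0.0242 j6 -131
 d(cm) [0.74 0.11 0.01] spin rad -0.003 (=-0.2 deg) tool y=[-0.94  0.34 -0.  ] z=[0.34 0.94 0.  ] f=[ 0.2  1.3 -0.7]
```

Call:
move_arm(
  commands=[
    [[0.4,0.1,0,0],[0.25,0,0,0],[0,0,0,0],[0,0,0,0]],
  ],
)

```text
clock: 14.6
tool_pos: [0.6643, 0.047, 0.1529]
orientation: [116.0, 90.0, -174.2]
force: [0.5, -0.1, -0.8]
opening: 0.0243
```

Run:
```python
from h import *
goal((.6648,.0472,.153),70)
```

```text
t 14.6 tcp [0.6643 0.047  0.1529] jaw ang 69.8 tilt -1.0000 open 0.0243 j6 -131
 d(cm) [-0.01 -0.04  0.03] spin rad -0.003 (=-0.2 deg) tool y=[-0.94  0.34  0.  ] z=[ 0.34  0.94 -0.  ] f=[ 0.5 -0.1 -0.8]
```

Call:
move_arm(
  commands=[
    [[0,0,0,0],[0,0,0,0],[0,0,0,0]],
  ],
  jaw=2.7,
)

```text
clock: 14.9
tool_pos: [0.6646, 0.047, 0.1531]
orientation: [-62.9, 90.0, 7.0]
force: [0.2, -0.6, -0.5]
opening: 0.0271
```

Call:
move_arm(
  commands=[
    [[0,0,0,0],[0,0,0,0],[0,0,0,0],[0,0,0,0],[0,0,0,0],[0,0,0,0]],
  ],
  jaw=5,
)

```text
clock: 15.5
tool_pos: [0.6645, 0.047, 0.1531]
orientation: [169.4, 90.0, -120.8]
force: [0.4, 0.2, 0.3]
opening: 0.0502
```

Call:
move_arm(
  commands=[
    [[-1,0,0,0],[-2,0,0,0],[-3,0,0,0],[-3,0,0,0],[-3,0,0,0],[0,0,0,0],[0,0,0,0]],
  ],
)

```text
clock: 16.2
tool_pos: [0.6648, 0.0472, 0.2747]
orientation: [-47.8, 89.9, 22.0]
force: [0.5, 0.0, -0.9]
opening: 0.0499
```

Run:
```python
from h import *
np.set_printoptions(precision=4,suppress=True)
p,P,M,T=look("wrist")
for lo,hi in((.115,.14),(.18,.21)):
    m=(abs(P[...,0]-.67)<.09)&(abs(P[...,1]-.045)<.08)&(P[...,2]>lo)&(P[...,2]<hi)
    q=P[m][:,:2].astype(np.float32);print(lo,len(q),len(q) and cv2.minAreaRect(q), np.median(P[m][:,2]))
p,P,M,T=look("scene","s6")
for nm,lo,hi,c in(("tall",.058,.075,(.469,.041)),("mid",.045,.062,(.462,.143))):
    m=(np.hypot(P[...,0]-c[0],P[...,1]-c[1])<.06)&(P[...,2]>lo)&(P[...,2]<hi)
    q=P[m][:,:2].astype(np.float32);print(nm,len(q),cv2.minEnclosingCircle(q),np.percentile(P[m][:,2],97))
goal((.4695,.0405,.14))
cv2.imwrite("pics/s6.png",p[:,:,::-1])
```

```text
0.115 2661 ((0.6776082515716553, 0.04253401979804039), (0.04903120920062065, 0.09477835148572922), 69.39057159423828) 0.12541405491576585
0.18 967 ((0.6639429330825806, 0.04620492830872536), (0.02402191236615181, 0.02428874932229519), 71.11902618408203) 0.19735580407705824
tall 155 ((0.4710460305213928, 0.03872139751911163), 0.030445091426372528) 0.07151412702454382
mid 161 ((0.46326160430908203, 0.1410396844148636), 0.03026425838470459) 0.05846509212276996
t 16.3 tcp [0.664  0.047  0.2726] jaw ang 69.8 tilt -1.0000 open 0.0501 j6 -131
 d(cm) [13.28 18.02 -7.31] tool y=[-0.94  0.35  0.  ] z=[ 0.35  0.94 -0.  ] f=[-0.1  0.8 -0.5]
```

View pics/s6.png

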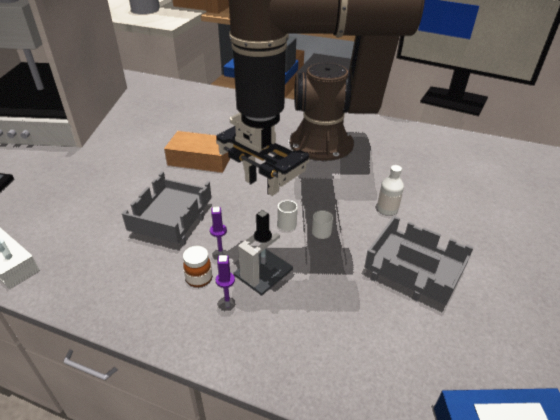

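The probe hangs on the fork, back where it was, at (262,228), with its handle at (0.664, 0.046) as before. Pots and trays are unchanged. Next I'll fetch the tall pot.

Call:
move_arm(
  commands=[
    [[0,2,-0.8,0],[0,3,-1.2,0],[0,3.5,-1.4,0],[0,3.5,-1.4,0],[0,3.5,-1.4,0],[0,2.5,-1.1,0],[3,0,0,0],[4,0,0,0]],
  ],
  jaw=7.8,
)

```text
clock: 17.1
tool_pos: [0.4706, 0.041, 0.204]
orientation: [-45.3, 89.7, 24.6]
force: [0.6, 0.5, -1.0]
opening: 0.0776
```

Call:
move_arm(
  commands=[
    [[4,0,0,0],[2,0,0,0],[0,0,0,0],[0,0,0,0]],
  ],
)

```text
clock: 17.5
tool_pos: [0.4704, 0.0404, 0.1432]
orientation: [158.7, 89.9, -131.4]
force: [0.0, 1.1, -0.2]
opening: 0.0779
```

```bash
cat >> h.py <<'E'
def pot(P,c,h,r=.06):
    m=(np.hypot(P[...,0]-c[0],P[...,1]-c[1])<r)&(P[...,2]>h-.012)&(P[...,2]<h+.006)
    q=P[m][:,:2].astype(np.float32);return len(q),cv2.minEnclosingCircle(q) if len(q) else None
E
python3 - <<'E'
from h import *
goal((.4698,.040,.022))
p,P,M,T=look("wrist","w7");print(pot(P,(.4698,.04),.07))
E
```

```text
t 17.5 tcp [0.4704 0.0404 0.1432] jaw ang 69.8 tilt -1.0000 open 0.0779 j6 -139
 d(cm) [12.12  0.04 -0.05] tool y=[-0.94  0.34  0.  ] z=[ 0.34  0.94 -0.  ] f=[ 0.   1.1 -0.2]
(1280, ((0.4697527289390564, 0.03929276019334793), 0.028119660913944244))
```

Wrist radius 28.1 mm matches the pot, and it is centred within 1 mm. Descend and grip.

Call:
move_arm(
  commands=[
    [[2.5,0,-0.1,0],[3,0,0,0],[3,0,0,0],[2.2,0,0,0],[1.3,0,0,0],[0,0,0,0],[0,0,0,0]],
  ],
)

```text
clock: 18.25
tool_pos: [0.471, 0.0401, 0.0242]
orientation: [-50.5, 89.9, 19.3]
force: [0.9, -0.4, 0.3]
opening: 0.0781
```

Call:
move_arm(
  commands=[
    [[0,0,0,0],[0,0,0,0],[0,0,0,0],[0,0,0,0],[0,0,0,0],[0,0,0,0]],
  ],
  jaw=5.2,
)

```text
clock: 18.85
tool_pos: [0.4703, 0.0398, 0.0236]
orientation: [-51.6, 90.0, 18.2]
force: [-2.1, 0.5, 6.4]
opening: 0.0543
```

Call:
move_arm(
  commands=[
    [[-1,0,0,0],[-2,0,0,0],[-3,0,0,0],[-4,0,0,0],[-4,0,0,0],[-2,0,0,0],[0,0,0,0]],
  ],
)

```text
clock: 19.55
tool_pos: [0.4716, 0.0402, 0.187]
orientation: [-46.8, 89.6, 23.0]
force: [0.4, 0.1, -1.2]
opening: 0.0545
```

Run:
```python
from h import *
c,y=np.array([.578,-.277]),np.radians(2.3)
for x in(.045,-.045):
    t=c+x*np.array([np.cos(y),np.sin(y)]);print(t);goal((*t,.18),92.3)
```

```text
[ 0.62296375 -0.27519407]
t 19.6 tcp [0.4716 0.0402 0.187 ] jaw ang 69.8 tilt -1.0000 open 0.0545 j6 -139
 d(cm) [  0.71 -25.08 -24.4 ] spin rad -0.392 (=-22.5 deg) tool y=[-0.94  0.34 -0.  ] z=[0.34 0.94 0.  ] f=[ 0.4  0.1 -1.2]
[ 0.53303625 -0.27880593]
t 19.6 tcp [0.4716 0.0402 0.187 ] jaw ang 69.8 tilt -1.0000 open 0.0545 j6 -139
 d(cm) [  0.65 -16.76 -27.84] spin rad -0.392 (=-22.5 deg) tool y=[-0.94  0.34 -0.  ] z=[0.34 0.94 0.  ] f=[ 0.4  0.1 -1.2]
```

Call:
move_arm(
  commands=[
    [[0,-2,-2,0],[0,-3,-3,0],[0,-3.4,-3.3,0],[0,-3.4,-3.3,0],[0,-3.4,-3.3,0],[0,-3.4,-3.3,0],[0,-3.4,-3.3,0],[0,-2,-1.9,0]],
  ],
)

```text
clock: 20.35
tool_pos: [0.6146, -0.2658, 0.1814]
orientation: [105.5, 89.9, 175.2]
force: [0.3, 0.2, -0.6]
opening: 0.0547
```

Call:
move_arm(
  commands=[
    [[0,-1,-1,0],[0,0,0,-0.13],[0,0,0,-0.13],[0,0,0,-0.13],[0,0,0,0],[0,0,0,0]],
  ],
)

```text
clock: 20.95
tool_pos: [0.6201, -0.2751, 0.1827]
orientation: [62.2, 90.0, 154.1]
force: [0.0, -0.1, -0.5]
opening: 0.0551
```

Run:
```python
from h import *
p,P,M,T=look("wrist","w8")
goal((.623,-.275,.06),92.3)
p,P,M,T=look("scene","s8");Q=trayfit(P,(.578,-.277));q=Q[(Q[:,2]<.1)][:,:2].astype(np.float32);print(cv2.minAreaRect(q))
```

```text
t 21.0 tcp [ 0.6202 -0.2751  0.1829] jaw ang 92.0 tilt -1.0000 open 0.0545 j6 -81
 d(cm) [12.29 -0.28  0.  ] spin rad -0.006 (=-0.3 deg) tool y=[-1.   -0.03  0.  ] z=[-0.03  1.    0.  ] f=[ 0.1  0.3 -1.4]
((0.5805975198745728, -0.27703461050987244), (0.21652330458164215, 0.16403965651988983), 2.522818088531494)
```

View pics/w8.png

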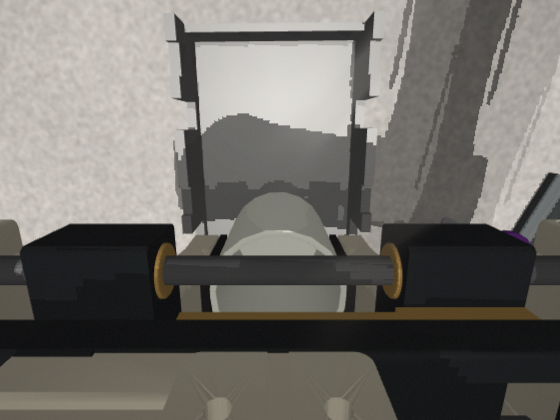

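The pot is held upright at (278,260), centred between the tray's long walls. Lowering.

Call:
move_arm(
  commands=[
    [[2,-0.2,0,0],[3,0,0,0],[3,0,0,0],[2,0,0,0],[1.2,0,0,0],[0.6,0,0,0],[0,0,0,0],[0,0,0,0]],
  ],
)

```text
clock: 21.85
tool_pos: [0.6232, -0.2757, 0.0662]
orientation: [-110.4, 89.9, -18.3]
force: [0.1, 0.7, -0.5]
opening: 0.0547
```

Run:
```python
from h import *
goal((.623,-.275,.0595),92.3)
```

```text
t 21.9 tcp [ 0.6232 -0.2757  0.0662] jaw ang 92.2 tilt -1.0000 open 0.0547 j6 -80
 d(cm) [0.67 0.02 0.07] spin rad -0.002 (=-0.1 deg) tool y=[-1.   -0.04 -0.  ] z=[-0.04  1.   -0.  ] f=[ 0.1  0.7 -0.5]
```

Call:
move_arm(
  commands=[
    [[0.4,0,0,0],[0.2,0,0,0],[0,0,0,0],[0,0,0,0]],
  ],
)

```text
clock: 22.25
tool_pos: [0.6225, -0.2756, 0.0592]
orientation: [-111.1, 90.0, -18.9]
force: [0.6, -0.3, -1.7]
opening: 0.0545
```

Call:
move_arm(
  commands=[
    [[0,0,0,0],[0,0,0,0],[0,0,0,0],[0,0,0,0]],
  ],
  jaw=6.4,
)

```text
clock: 22.65
tool_pos: [0.6226, -0.2755, 0.0592]
orientation: [-109.0, 90.0, -16.9]
force: [-0.5, 0.7, 0.4]
opening: 0.0638
```

Run:
```python
from h import *
goal((.623,-.275,.0595),92.3)
```

```text
t 22.6 tcp [ 0.6226 -0.2755  0.0592] jaw ang 92.2 tilt -1.0000 open 0.0638 j6 -80
 d(cm) [-0.03 -0.05  0.05] spin rad -0.002 (=-0.1 deg) tool y=[-1.   -0.04 -0.  ] z=[-0.04  1.   -0.  ] f=[-0.5  0.7  0.4]
```

Call:
move_arm(
  commands=[
    [[-1,0,0,0],[-2,0,0,0],[-3,0,0,0],[-4,0,0,0],[-4,0,0,0],[-1.5,0,0,0],[0,0,0,0],[0,0,0,0]],
  ],
)

```text
clock: 23.45
tool_pos: [0.6223, -0.2754, 0.2146]
orientation: [-75.7, 89.9, 16.5]
force: [-0.5, 0.9, -1.4]
opening: 0.0642
```

Run:
```python
from h import *
goal((.4622,.1420,.19),70)
p,P,M,T=look("wrist","w9");print(pot(P,(.623,-.275),.105))
p,P,M,T=look("scene","s9");print(pot(P,(.623,-.275),.105),"mid",pot(P,(.462,.142),.057))
```

```text
t 23.4 tcp [ 0.6223 -0.2754  0.2146] jaw ang 92.2 tilt -1.0000 open 0.0642 j6 -80
 d(cm) [ 2.45 14.43 42.31] spin rad 0.387 (=22.2 deg) tool y=[-1.   -0.04 -0.  ] z=[-0.04  1.    0.  ] f=[-0.5  0.9 -1.4]
(931, ((0.6219842433929443, -0.2766615152359009), 0.02800658531486988))
(169, ((0.6220865845680237, -0.27457788586616516), 0.030583109706640244)) mid (158, ((0.463365375995636, 0.1414833813905716), 0.03109106421470642))
```

The tall pot stands in the tray with its rim at 105 mm and radius 28 mm. On to the mid pot.

Call:
move_arm(
  commands=[
    [[0,0.8,2.5,0],[0,1.4,4,0],[0,1.5,4.4,0],[0,1.5,4.4,0],[0,1.5,4.4,0],[0,1.5,4.4,0],[0,1.5,4.4,0],[0,1.5,4.4,0]],
  ],
  jaw=7.8,
)

```text
clock: 24.35
tool_pos: [0.4967, 0.0503, 0.2131]
orientation: [113.2, 89.9, -154.6]
force: [0.8, 0.5, 0.4]
opening: 0.0776
```

Call:
move_arm(
  commands=[
    [[1,1.5,4.2,0],[2,1.2,3.7,0],[2,0.5,1.5,0],[2,0,0,0],[0,0,0,0],[0,0,0,0]],
  ],
)

```text
clock: 24.95
tool_pos: [0.4624, 0.1413, 0.1437]
orientation: [136.3, 89.9, -131.6]
force: [0.8, -1.2, 1.5]
opening: 0.0779
```

Run:
```python
from h import *
goal((.4622,.1420,.020))
p,P,M,T=look("wrist","w10");print(pot(P,(.462,.142),.057))
```

```text
t 24.9 tcp [0.4624 0.1413 0.1437] jaw ang 92.2 tilt -1.0000 open 0.0779 j6 -128
 d(cm) [12.37 -0.    0.09] tool y=[-1.   -0.04  0.  ] z=[-0.04  1.   -0.  ] f=[ 0.8 -1.2  1.5]
(1121, ((0.4623439610004425, 0.14123336970806122), 0.028002170845866203))
```

Call:
move_arm(
  commands=[
    [[2.5,0,0,0],[3,0,0,0],[3,0,0,0],[2.2,0,0,0],[1.5,0,0,0],[0,0,0,0],[0,0,0,0]],
  ],
)

```text
clock: 25.7
tool_pos: [0.4634, 0.1417, 0.0229]
orientation: [-76.2, 90.0, 15.9]
force: [0.3, 0.3, 0.4]
opening: 0.0778
```

Call:
move_arm(
  commands=[
    [[0,0,0,0],[0,0,0,0],[0,0,0,0],[0,0,0,0],[0,0,0,0],[0,0,0,0]],
  ],
  jaw=5.2,
)

```text
clock: 26.3
tool_pos: [0.463, 0.142, 0.0228]
orientation: [-62.1, 89.9, 30.0]
force: [-2.6, -0.1, 5.5]
opening: 0.0564
```

Call:
move_arm(
  commands=[
    [[-1,0,0,0],[-2,0,0,0],[-4,0,0,0],[-4,0,0,0],[-4,0,0,0],[-4,0,0,0],[0,0,0,0]],
  ],
)

```text
clock: 27.0
tool_pos: [0.4651, 0.143, 0.2184]
orientation: [-61.6, 89.4, 30.6]
force: [1.0, 0.2, -1.1]
opening: 0.0561
```

Run:
```python
from h import *
goal((.533,-.2785,.21),92.3)
```

```text
t 27.0 tcp [0.4651 0.143  0.2184] jaw ang 92.2 tilt -1.0000 open 0.0561 j6 -128
 d(cm) [  0.68  -5.15 -42.39] spin rad -0.001 (=-0.1 deg) tool y=[-1.   -0.04 -0.01] z=[-0.04  1.    0.  ] f=[ 1.   0.2 -1.1]
```

Call:
move_arm(
  commands=[
    [[0,-0.3,-2.5,0],[0,-0.5,-4,0],[0,-0.5,-4.3,0],[0,-0.5,-4.3,0],[0,-0.5,-4.3,0],[0,-0.5,-4.3,0],[0,-0.5,-4.3,0],[0,-0.5,-4.3,0]],
  ],
)

```text
clock: 27.8
tool_pos: [0.5123, -0.1813, 0.2121]
orientation: [30.4, 90.0, 122.6]
force: [1.4, 1.6, -0.7]
opening: 0.0561
```

Call:
move_arm(
  commands=[
    [[0,-0.5,-4.1,0],[0,-0.5,-3.6,0],[0,-0.3,-2,0],[0,0,0,0],[0,0,0,0],[0,0,0,0]],
  ],
)

```text
clock: 28.4
tool_pos: [0.5291, -0.2754, 0.212]
orientation: [39.2, 90.0, 131.4]
force: [1.0, -0.1, -1.0]
opening: 0.0566
```

Run:
```python
from h import *
goal((.533,-.2785,.0585),92.3)
```

```text
t 28.4 tcp [ 0.5291 -0.2754  0.212 ] jaw ang 92.2 tilt -1.0000 open 0.0566 j6 -79
 d(cm) [15.35 -0.38 -0.33] spin rad -0.002 (=-0.1 deg) tool y=[-1.   -0.04  0.  ] z=[-0.04  1.    0.  ] f=[ 1.  -0.1 -1. ]
```

Call:
move_arm(
  commands=[
    [[2,-0.4,-0.3,0],[3,0,0,0],[3,0,0,0],[3,0,0,0],[2,0,0,0],[1.3,0,0,0],[0,0,0,0],[0,0,0,0]],
  ],
)

```text
clock: 29.2
tool_pos: [0.5342, -0.2787, 0.0699]
orientation: [-123.0, 89.9, -30.7]
force: [0.9, 0.9, -0.6]
opening: 0.0562
```

Run:
```python
from h import *
goal((.533,-.2785,.0585),92.3)
```

```text
t 29.2 tcp [ 0.5342 -0.2787  0.0699] jaw ang 92.2 tilt -1.0000 open 0.0562 j6 -79
 d(cm) [1.14 0.12 0.02] spin rad -0.001 (=-0.1 deg) tool y=[-1.   -0.04 -0.  ] z=[-0.04  1.   -0.  ] f=[ 0.9  0.9 -0.6]
```

Call:
move_arm(
  commands=[
    [[0.6,0,0,0],[0.4,0,0,0],[0.1,0,0,0],[0,0,0,0],[0,0,0,0]],
  ],
)

```text
clock: 29.7
tool_pos: [0.5336, -0.279, 0.0582]
orientation: [-122.6, 90.0, -30.5]
force: [0.6, 0.2, -0.8]
opening: 0.056
```

Call:
move_arm(
  commands=[
    [[0,0,0,0],[0,0,0,0],[0,0,0,0],[0,0,0,0]],
  ],
  jaw=6.6,
)

```text
clock: 30.1
tool_pos: [0.5336, -0.2789, 0.0582]
orientation: [-101.9, 90.0, -9.8]
force: [0.1, -0.3, 0.1]
opening: 0.066
```

Call:
move_arm(
  commands=[
    [[-1,0,0,0],[-2,0,0,0],[-3,0,0,0],[-4,0,0,0],[-4,0,0,0],[-1.5,0,0,0],[0,0,0,0],[0,0,0,0]],
  ],
)

```text
clock: 30.9
tool_pos: [0.5334, -0.2787, 0.2136]
orientation: [-81.3, 89.9, 10.8]
force: [-0.2, 0.3, 0.1]
opening: 0.0664
```

```bash
cat >> h.py <<'E'
def tray(P,c0,zlo=.06,zhi=.2):
    Q=P[np.isfinite(P).all(-1)];Q=Q[(np.hypot(*(Q[:,:2]-c0).T)<.16)&(Q[:,2]>zlo)&(Q[:,2]<zhi)]
    (c,s,a)=cv2.minAreaRect(Q[:,:2].astype(np.float32));return c,s,a
E
python3 - <<'E'
from h import *
for n in("scene","top"):
    p,P,M,T=look(n,n+"11");print(n,pot(P,(.623,-.276),.105,.045),"mid",pot(P,(.533,-.2785),.092,.045))
    print("cover",tray(P,(.5245,.409)),"dock",tray(P,(.578,-.277)))
    L=P[np.isfinite(P).all(-1)];th=np.radians(76.9);d=(L[:,:2]-(.5245,.409))@np.array([[np.cos(th),-np.sin(th)],[np.sin(th),np.cos(th)]])
    w=(abs(d[:,1])<.02)&(abs(d[:,0])<.07)&(L[:,2]>.075)&(L[:,2]<.095)
    print("divider",w.sum(),cv2.minAreaRect(L[w][:,:2].astype(np.float32)))
goal((.5245,.409,.22),76.9-90)
E
```

```text
scene (169, ((0.6225348711013794, -0.2755398452281952), 0.030430622398853302)) mid (151, ((0.5336302518844604, -0.27884650230407715), 0.030788850039243698))
cover ((0.5264564156532288, 0.4082186818122864), (0.21053257584571838, 0.16600221395492554), 76.98283386230469) dock ((0.5783658027648926, -0.27785515785217285), (0.2174239456653595, 0.1644991934299469), 2.521193504333496)
divider 249 ((0.5269273519515991, 0.4086146354675293), (0.09928910434246063, 0.015324966982007027), 76.16622924804688)
top (0, None) mid (32, ((0.5308683514595032, -0.2791098654270172), 0.02821650356054306))
cover ((0.5248045325279236, 0.4095015525817871), (0.21265113353729248, 0.16027145087718964), 76.7851791381836) dock ((0.5140555500984192, -0.2950217127799988), (0.0823996365070343, 0.13145072758197784), 2.2021257877349854)
divider 131 ((0.5245267152786255, 0.4089775085449219), (0.09828784316778183, 0.012036249972879887), 77.1130142211914)
t 31.0 tcp [ 0.5328 -0.2787  0.2121] jaw ang 92.2 tilt -1.0000 open 0.0661 j6 -79
 d(cm) [-0.74 -1.75 68.75] spin rad -1.305 (=-74.7 deg) tool y=[-1.   -0.04  0.  ] z=[-0.04  1.    0.  ] f=[-0.  -0.7 -0.5]
```

Both pots are in the tray and nothing has been knocked. I'll turn the wrist, then go to the loose tray.

Call:
move_arm(
  commands=[
    [[-0.7,0,3,-0.1],[0,0,0,-0.14],[0,0,0,-0.14],[0,0,0,-0.14],[0,0,0,-0.14],[0,0,0,-0.14],[0,0,0,-0.14],[0,0,0,-0.14]],
  ],
  jaw=4,
)

```text
clock: 31.8
tool_pos: [0.5318, -0.2488, 0.2187]
orientation: [16.8, 89.8, 171.2]
force: [1.7, 0.1, -0.4]
opening: 0.04
```

Call:
move_arm(
  commands=[
    [[0,0,0,-0.14],[0,0,0,-0.09],[0,0,0,0]],
  ],
)

```text
clock: 32.1
tool_pos: [0.5319, -0.2488, 0.2188]
orientation: [3.3, 89.9, 170.6]
force: [0.6, -0.2, -0.9]
opening: 0.0401
```

Run:
```python
from h import *
goal((.5252,.409,.22),76.9-90)
```

```text
t 32.1 tcp [ 0.5319 -0.2488  0.2188] jaw ang 167.3 tilt -1.0000 open 0.0401 j6 -7
 d(cm) [ -0.1  -64.02  15.12] spin rad 0.007 (=0.4 deg) tool y=[-0.22 -0.98  0.  ] z=[-0.98  0.22  0.  ] f=[ 0.6 -0.2 -0.9]
```

Call:
move_arm(
  commands=[
    [[0,-3,0.7,0],[0,-4,1,0],[0,-4.5,1.1,0],[0,-4.5,1.1,0],[0,-4.5,1.1,0],[0,-4.5,1.1,0],[0,-4.5,1.1,0],[0,-4.5,1.1,0]],
  ],
)

```text
clock: 32.9
tool_pos: [0.526, 0.1028, 0.2196]
orientation: [42.7, 90.0, -150.2]
force: [1.8, 1.0, 0.6]
opening: 0.04
```

Call:
move_arm(
  commands=[
    [[0,-4.5,1.1,0],[0,-4.5,1.1,0],[0,-4.5,1.1,0],[0,-4.5,1.1,0],[0,-4.5,1,0],[0,-4,0.9,0],[0,-2.5,0.6,0],[0,-0.8,0.1,0]],
  ],
)

```text
clock: 33.7
tool_pos: [0.5236, 0.4095, 0.2183]
orientation: [62.6, 89.9, -130.2]
force: [-0.1, 0.3, -0.1]
opening: 0.0402
```

Call:
move_arm(
  commands=[
    [[0,0,0,0],[0,0,0,0],[0,0,0,0]],
  ],
)

```text
clock: 34.0
tool_pos: [0.5244, 0.4058, 0.2202]
orientation: [61.0, 90.0, -131.8]
force: [-0.5, 0.8, -1.0]
opening: 0.04
```

Run:
```python
from h import *
goal((.5252,.409,.045),76.9-90)
p,P,M,T=look("wrist","w12")
print("cover",tray(P,(.5245,.409)))
L=P[np.isfinite(P).all(-1)];th=np.radians(76.9);d=(L[:,:2]-(.5245,.409))@np.array([[np.cos(th),-np.sin(th)],[np.sin(th),np.cos(th)]])
w=(abs(d[:,1])<.02)&(abs(d[:,0])<.07)&(L[:,2]>.078)&(L[:,2]<.093)
print("divider",w.sum(),np.median(L[w][:,2]),cv2.minAreaRect(L[w][:,:2].astype(np.float32)))
```

```text
t 34.0 tcp [0.5244 0.4058 0.2202] jaw ang 167.1 tilt -1.0000 open 0.0400 j6 -67
 d(cm) [ 1.752e+01 -3.300e-01 -1.000e-02] spin rad 0.004 (=0.2 deg) tool y=[-0.22 -0.97  0.  ] z=[-0.97  0.22  0.  ] f=[-0.5  0.8 -1. ]
cover ((0.5265330076217651, 0.40764379501342773), (0.21045804023742676, 0.1605982482433319), 76.95822143554688)
divider 1206 0.08500587562100267 ((0.5261383652687073, 0.4072524905204773), (0.09949682652950287, 0.011324075050652027), 76.78492736816406)
```

View pics/w12.png

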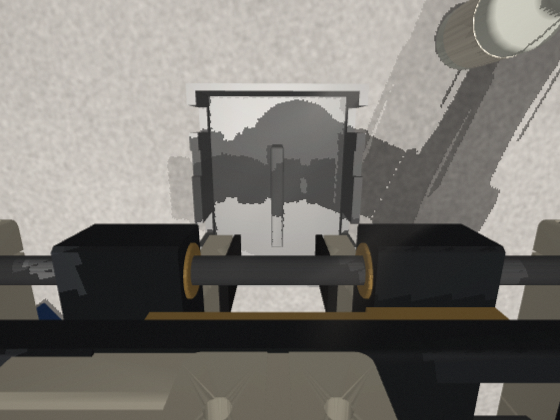

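The divider shows at (277,195), centred between the fingers. Descend to 45 mm.

Call:
move_arm(
  commands=[
    [[3,-0.2,-0.1,0.004],[4,0,0,0],[4,0,0,0],[3,0,0,0],[2,0,0,0],[1.2,0,0,0],[0,0,0,0],[0,0,0,0]],
  ],
)

```text
clock: 34.85
tool_pos: [0.5263, 0.409, 0.0491]
orientation: [-128.7, 89.9, 38.3]
force: [0.9, 0.3, 1.1]
opening: 0.0397
```

Run:
```python
from h import *
goal((.5260,.4075,.045),76.85-90)
```

```text
t 34.9 tcp [0.5263 0.409  0.0491] jaw ang 167.0 tilt -1.0000 open 0.0397 j6 -68
 d(cm) [ 0.41  0.15 -0.  ] spin rad 0.002 (=0.1 deg) tool y=[-0.23 -0.97 -0.  ] z=[-0.97  0.23 -0.  ] f=[0.9 0.3 1.1]
```

Call:
move_arm(
  commands=[
    [[0,0,0,0],[0,0,0,0],[0,0,0,0],[0,0,0,0],[0,0,0,0],[0,0,0,0]],
  ],
  jaw=0.6,
)

```text
clock: 35.45
tool_pos: [0.5259, 0.409, 0.0486]
orientation: [-127.3, 90.0, 39.7]
force: [-1.6, 0.0, 3.7]
opening: 0.0118
```

Call:
move_arm(
  commands=[
    [[-1,0,0,0],[-2,0,0,0],[-3,0,0,0],[-4,0,0,0],[-4,0,0,0],[-4,0,0,0],[-4,0,0,0],[-3,0,0,0]],
  ],
)

```text
clock: 36.25
tool_pos: [0.5257, 0.4087, 0.3011]
orientation: [-115.0, 89.9, 52.0]
force: [1.0, 0.7, -2.1]
opening: 0.0121
```

Call:
move_arm(
  commands=[
    [[0,0,0,0],[0,0,0,0],[0,0,0,0]],
  ],
)

```text
clock: 36.55
tool_pos: [0.5248, 0.4082, 0.2961]
orientation: [51.4, 89.8, -141.6]
force: [0.5, -0.4, -3.5]
opening: 0.012
```

Run:
```python
from h import *
goal((.5785,-.277,.30),92.3)
p,P,M,T=look("scene","s13")
goal((.5785,-.277,.30),92.3)
print(tray(P,(.526,.408),.26,.40))
```

```text
t 36.5 tcp [0.5248 0.4082 0.2961] jaw ang 167.0 tilt -1.0000 open 0.0120 j6 -68
 d(cm) [ -0.26  65.56 -20.66] spin rad 1.303 (=74.7 deg) tool y=[-0.23 -0.97  0.  ] z=[-0.97  0.23  0.  ] f=[ 0.5 -0.4 -3.5]
t 36.6 tcp [0.525  0.4082 0.296 ] jaw ang 167.0 tilt -1.0000 open 0.0118 j6 -68
 d(cm) [ -0.25  65.56 -20.65] spin rad 1.304 (=74.7 deg) tool y=[-0.23 -0.97  0.  ] z=[-0.97  0.23  0.  ] f=[-0.2  1.3 -4.3]
((0.5282894968986511, 0.4068441689014435), (0.21045148372650146, 0.18965288996696472), 77.05033111572266)
```

View pics/s13.png

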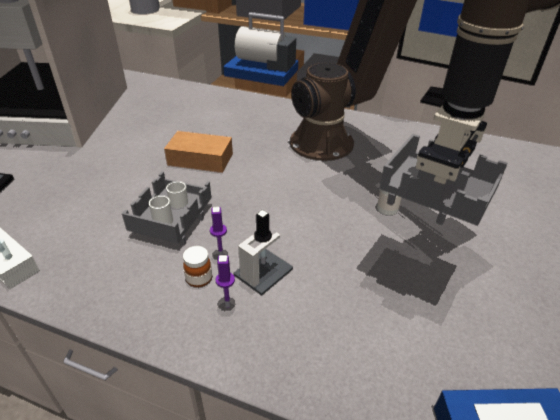

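The tray is lifted level, at (445,185), and both pots stand in the fixed tray at (161,208) and (177,193). Carrying it over.

Call:
move_arm(
  commands=[
    [[0,2,-0.6,0],[0,3,-1,0],[0,4,-1.2,0],[0,4,-1.3,0],[0,4,-1.3,0],[0,4,-1.3,0],[0,4,-1.3,0],[0,4,-1.3,0]],
  ],
)

```text
clock: 37.4
tool_pos: [0.5502, 0.103, 0.2972]
orientation: [39.0, 89.9, -154.0]
force: [1.1, -0.4, -2.4]
opening: 0.0114
```

Call:
move_arm(
  commands=[
    [[0,4,-1.3,0],[0,4,-1.3,0],[0,4,-1.3,0],[0,4,-1.3,0],[0,4,-1.3,0],[0,4,-1.3,0],[0,4,-1.3,0],[0,4,-1.3,0]],
  ],
)

```text
clock: 38.2
tool_pos: [0.5793, -0.2318, 0.297]
orientation: [3.5, 89.9, 170.5]
force: [1.4, 0.2, -2.4]
opening: 0.0118
```

Call:
move_arm(
  commands=[
    [[0,3,-0.8,0],[0,1.5,-0.3,0],[0,0,0,0.07],[0,0,0,0.12],[0,0,0,0.14],[0,0,0,0.14],[0,0,0,0.14],[0,0,0,0.14]],
  ],
)

```text
clock: 39.0
tool_pos: [0.5803, -0.2758, 0.2972]
orientation: [36.6, 89.9, 160.3]
force: [0.4, -0.3, -3.6]
opening: 0.012
```

Call:
move_arm(
  commands=[
    [[0,0,0,0.14],[0,0,0,0.14],[0,0,0,0.14],[0,0,0,0.1],[0,0,0,0.03],[0,0,0,0],[0,0,0,0]],
  ],
)

```text
clock: 39.7
tool_pos: [0.5808, -0.276, 0.2978]
orientation: [73.0, 90.0, 165.7]
force: [0.4, 0.1, -3.9]
opening: 0.0119
```

Run:
```python
from h import *
goal((.5785,-.277,.30),92.3)
```

```text
t 39.7 tcp [ 0.5808 -0.276   0.2978] jaw ang 92.6 tilt -1.0000 open 0.0119 j6 -79
 d(cm) [-0.22  0.23 -0.09] spin rad 0.006 (=0.3 deg) tool y=[-1.   -0.05  0.  ] z=[-0.05  1.    0.  ] f=[ 0.4  0.1 -3.9]
```

Call:
move_arm(
  commands=[
    [[2,0.2,-0.1,0.005],[3,0,0,0],[3,0,0,0],[2,0,0,0],[1,0,0,0],[0,0,0,0],[0,0,0,0],[0,0,0,0]],
  ],
)

```text
clock: 40.5
tool_pos: [0.5799, -0.2775, 0.1897]
orientation: [-110.4, 89.9, -18.1]
force: [0.4, 0.1, -3.1]
opening: 0.0122
```

Run:
```python
from h import *
goal((.5785,-.277,.135),92.3)
o=get_obs()
for n in("scene",):
    p,P,M,T=look(n,n+"14")
    z0=o['tool_pos'][2]-.0486
    Q=P[np.isfinite(P).all(-1)];th=np.radians(2.3);c0=np.array([.5785,-.277])
    L=(Q[:,:2]-c0)@np.array([[np.cos(th),-np.sin(th)],[np.sin(th),np.cos(th)]])
    near=(abs(L[:,0])<.13)&(abs(L[:,1])<.1)
    for nm,zb in(("dock",0),("cover",z0)):
        zz=Q[:,2]-zb
        for s in(1,-1):
            e=near&(abs(L[:,1])<.06)&(s*L[:,0]>.09)&(zz>.052)&(zz<.095)
            print(nm,"end",s,e.sum(),"ztop",np.percentile(zz[e],95).round(3) if e.sum() else 0,"x",np.percentile(L[e,0],[3,50,97]).round(4) if e.sum() else 0)
            w=near&(abs(L[:,0])<.09)&(abs(s*L[:,1]-.076)<.012)&(zz>.08)&(zz<.095)
            print("   side",s,w.sum(),"y",np.percentile(L[w,1],[3,50,97]).round(4) if w.sum() else 0)
cv2.imwrite("pics/s14.png",cv2.resize(p[60:280,60:330,::-1],None,fx=2.5,fy=2.5))
```

```text
t 40.5 tcp [ 0.5799 -0.2775  0.1897] jaw ang 92.3 tilt -1.0000 open 0.0122 j6 -80
 d(cm) [5.47 0.15 0.06] spin rad -0.001 (=-0.0 deg) tool y=[-1.   -0.04 -0.  ] z=[-0.04  1.   -0.  ] f=[ 0.4  0.1 -3.1]
dock end 1 456 ztop 0.09 x [0.0998 0.1046 0.1075]
   side 1 151 y [0.0711 0.077  0.08  ]
dock end -1 75 ztop 0.067 x [-0.1048 -0.0996 -0.0959]
   side -1 62 y [-0.0809 -0.0752 -0.0709]
cover end 1 232 ztop 0.066 x [0.0984 0.1046 0.1071]
   side 1 175 y [0.0715 0.0775 0.0809]
cover end -1 35 ztop 0.09 x [-0.1029 -0.0993 -0.0959]
   side -1 107 y [-0.0809 -0.0738 -0.0711]
```

View pics/s14.png

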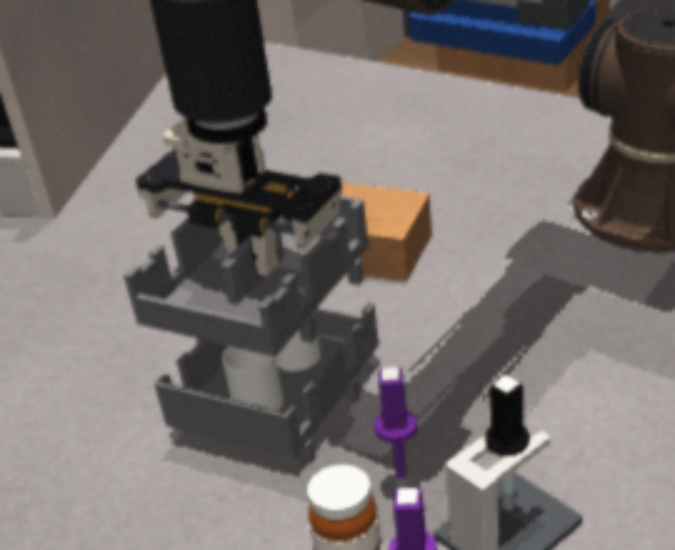

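The cover is aligned with the fixed tray within about 1 mm, and its low end (66 mm) is over the full-height end (90 mm). Lowering straight down.

Call:
move_arm(
  commands=[
    [[1,0,0,0],[1.5,0,0,0],[1,0,0,0],[0.5,0,0,0],[0.3,0,0,0],[0,0,0,0],[0,0,0,0],[0,0,0,0]],
  ],
)

```text
clock: 41.35
tool_pos: [0.5794, -0.2773, 0.1457]
orientation: [-107.9, 89.9, -15.7]
force: [0.3, 0.7, -3.4]
opening: 0.012
```

Run:
```python
from h import *
goal((.5795,-.2775,.1326),92.3)
```

```text
t 41.4 tcp [ 0.5794 -0.2773  0.1457] jaw ang 92.2 tilt -1.0000 open 0.0120 j6 -80
 d(cm) [ 1.31 -0.01 -0.02] spin rad -0.001 (=-0.1 deg) tool y=[-1.   -0.04 -0.  ] z=[-0.04  1.   -0.  ] f=[ 0.3  0.7 -3.4]
```

Call:
move_arm(
  commands=[
    [[0.5,0,0,0],[0.4,0,0,0],[0.2,0,0,0],[0.1,0,0,0],[0,0,0,0],[0,0,0,0]],
  ],
)

```text
clock: 41.95
tool_pos: [0.5791, -0.2773, 0.1331]
orientation: [-119.8, 90.0, -27.6]
force: [0.7, 0.2, -2.9]
opening: 0.0115
```

Run:
```python
from h import *
goal((.5795,-.2775,.1326),92.3)
```

```text
t 42.0 tcp [ 0.5791 -0.2773  0.1331] jaw ang 92.2 tilt -1.0000 open 0.0115 j6 -80
 d(cm) [ 0.05 -0.04 -0.02] spin rad -0.001 (=-0.1 deg) tool y=[-1.   -0.04 -0.  ] z=[-0.04  1.   -0.  ] f=[ 0.7  0.2 -2.9]
```

Call:
move_arm(
  commands=[
    [[0.1,0,0,0],[0,0,0,0],[0,0,0,0]],
  ],
)

```text
clock: 42.25
tool_pos: [0.5792, -0.2773, 0.1326]
orientation: [-113.3, 90.0, -21.1]
force: [-0.8, -0.1, 1.9]
opening: 0.012
```

Call:
move_arm(
  commands=[
    [[0,0,0,0],[0,0,0,0],[0,0,0,0],[0,0,0,0],[0,0,0,0]],
  ],
  jaw=3.5,
)

```text
clock: 42.75
tool_pos: [0.579, -0.2773, 0.132]
orientation: [-118.0, 90.0, -25.8]
force: [0.7, -0.3, -0.2]
opening: 0.0349
```

Call:
move_arm(
  commands=[
    [[-1,0,0,0],[-2,0,0,0],[-3,0,0,0],[-4,0,0,0],[-4,0,0,0],[0,0,0,0],[0,0,0,0]],
  ],
)

```text
clock: 43.45
tool_pos: [0.5795, -0.2773, 0.2741]
orientation: [-99.9, 89.8, -7.7]
force: [0.7, -0.7, -0.1]
opening: 0.0352
```

Run:
```python
from h import *
goal((.5795,-.2775,.30),92.3)
p,P,M,T=look("scene","s15")
Q=P[np.isfinite(P).all(-1)];th=np.radians(2.3);c0=np.array([.5785,-.277])
L=(Q[:,:2]-c0)@np.array([[np.cos(th),-np.sin(th)],[np.sin(th),np.cos(th)]])
near=(abs(L[:,0])<.13)&(abs(L[:,1])<.1)
zz=Q[:,2]
for s in(1,-1):
    e=near&(abs(L[:,1])<.06)&(s*L[:,0]>.09)&(zz>.13)&(zz<.19)
    print("cover end",s,e.sum(),np.percentile(zz[e],[50,90,97]).round(4),np.percentile(L[e,0],[3,50,97]).round(4))
    w=near&(abs(L[:,0])<.09)&(abs(s*L[:,1]-.076)<.012)&(zz>.165)&(zz<.19)
    print("  side",s,w.sum(),np.percentile(zz[w],[50,90]).round(4),np.percentile(L[w,1],[3,50,97]).round(4))
w=near&(abs(L[:,0])<.055)&(abs(L[:,1])<.015)&(zz>.155)&(zz<.19);print("div top",np.percentile(zz[w],[50,90]),cv2.minAreaRect(L[w].astype(np.float32)))
f=near&(abs(L[:,0])<.09)&(abs(L[:,1])<.065)&(zz>.1)&(zz<.14);print("floor",np.median(zz[f]))
m=(abs(P[...,0]-.66)<.03)&(abs(P[...,1]-.047)<.03)&(P[...,2]>.18)&(P[...,2]<.21)
print("probe",cv2.minAreaRect(P[m][:,:2].astype(np.float32)),np.median(P[m][:,2]))
cv2.imwrite("pics/s15.png",cv2.resize(p[90:290,80:330,::-1],None,fx=2.5,fy=2.5))
```

```text
t 43.5 tcp [ 0.5795 -0.2773  0.2741] jaw ang 92.2 tilt -1.0000 open 0.0352 j6 -80
 d(cm) [-2.59 -0.01 -0.02] spin rad -0.001 (=-0.1 deg) tool y=[-1.   -0.04 -0.  ] z=[-0.04  1.   -0.  ] f=[ 0.7 -0.7 -0.1]
cover end 1 285 [0.1423 0.149  0.1503] [0.0949 0.0997 0.1024]
  side 1 149 [0.1706 0.1745] [0.0647 0.0707 0.074 ]
cover end -1 478 [0.1553 0.1729 0.1742] [-0.1088 -0.1042 -0.1006]
  side -1 152 [0.1701 0.1743] [-0.0871 -0.0815 -0.0773]
div top [0.16648974 0.16961791] ((-0.0031315982341766357, -0.006087485700845718), (0.014790216460824013, 0.10351929813623428), 89.13199615478516)
floor 0.11905569397333615
probe ((0.6647897362709045, 0.04772358760237694), (0.024535980075597763, 0.025349127128720284), 65.54019165039062) 0.1944805841598224
```

View pics/s15.png

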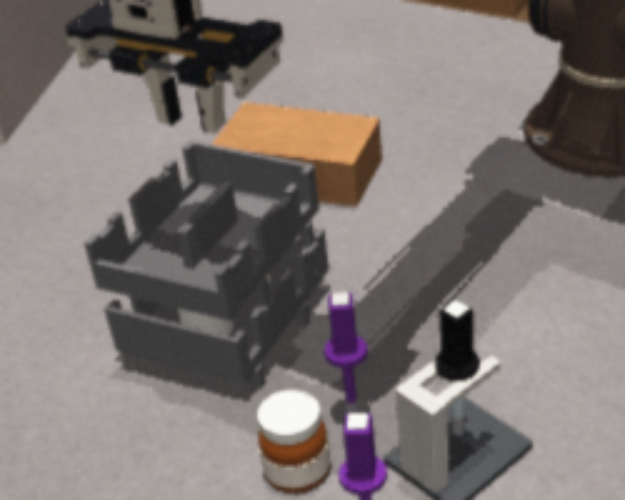

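The cover is stacked at 84 mm, but it sits about 5 mm in x and 6 mm in y off its pose before release. I'll check whether it is at rest and where the fixed tray reads.

Call:
move_arm(
  commands=[
    [[-2,0,0,0],[0,0,0,0],[0,0,0,0],[0,0,0,0],[0,0,0,0]],
  ],
)

```text
clock: 44.0
tool_pos: [0.5786, -0.2771, 0.291]
orientation: [72.4, 89.9, 164.6]
force: [0.4, -0.3, 0.4]
opening: 0.0348
```

```bash
cat > chk.py <<'E'
from h import *
goal((.5795,-.2775,.132),92.3)
for n in("scene","wrist"):
    p,P,M,T=look(n,n+"16")
    Q=P[np.isfinite(P).all(-1)];th=np.radians(2.3);c0=np.array([.5785,-.277])
    L=(Q[:,:2]-c0)@np.array([[np.cos(th),-np.sin(th)],[np.sin(th),np.cos(th)]])
    near=(abs(L[:,0])<.13)&(abs(L[:,1])<.1);zz=Q[:,2]
    for nm,b in(("dock",0),("cover",.084)):
      for s in(1,-1):
        e=near&(abs(L[:,1])<.06)&(s*L[:,0]>.09)&(zz>b+.052)&(zz<b+.096)
        w=near&(abs(L[:,0])<.09)&(abs(s*L[:,1]-.076)<.016)&(zz>b+.08)&(zz<b+.096)
        if e.sum():print(n,nm,"end",s,e.sum(),np.percentile(zz[e],95).round(4),np.percentile(L[e,0],[3,50,97]).round(4))
        if w.sum():print("  side",s,w.sum(),np.percentile(zz[w],90).round(4),np.percentile(L[w,1],[3,50,97]).round(4))
    w=near&(abs(L[:,0])<.07)&(abs(L[:,1])<.02)&(zz>.163)&(zz<.175)
    if w.sum():print("div",n,w.sum(),np.median(zz[w]),cv2.minAreaRect(L[w].astype(np.float32)))
E
python3 chk.py
```

```text
t 44.0 tcp [ 0.5786 -0.2771  0.291 ] jaw ang 92.2 tilt -1.0000 open 0.0348 j6 -80
 d(cm) [15.9  -0.11 -0.05] spin rad -0.001 (=-0.1 deg) tool y=[-1.   -0.04  0.  ] z=[-0.04  1.    0.  ] f=[ 0.4 -0.3  0.4]
scene dock end 1 460 0.0901 [0.0994 0.1047 0.1074]
  side 1 186 0.0925 [0.0654 0.076  0.08  ]
scene dock end -1 19 0.0655 [-0.1041 -0.0993 -0.0957]
  side -1 5 0.0881 [-0.0817 -0.076  -0.0737]
scene cover end 1 219 0.1499 [0.0938 0.0994 0.1024]
  side 1 156 0.1742 [0.0647 0.0704 0.0739]
scene cover end -1 426 0.1736 [-0.1094 -0.1042 -0.1003]
  side -1 171 0.1742 [-0.0882 -0.0812 -0.0777]
div scene 129 0.16777988964893364 ((-0.003399740904569626, -0.007568825036287308), (0.09940669685602188, 0.016126558184623718), 1.5740234851837158)
wrist cover end 1 143 0.1502 [0.0987 0.0998 0.1009]
  side 1 1060 0.1748 [0.0628 0.0661 0.0707]
wrist cover end -1 1878 0.1752 [-0.1086 -0.104  -0.1029]
  side -1 1099 0.1747 [-0.0887 -0.0838 -0.0807]
div wrist 1351 0.16898724542731008 ((-0.004515495151281357, -0.00929512083530426), (0.01173185370862484, 0.09929465502500534), 89.77306365966797)
```

The cover is at rest, stacked level at 84 mm, but shifted (-5, -7) mm. That looks like the announced knock, stopped by the recesses. It is within tolerance, but I'll re-centre it for margin.

Call:
move_arm(
  commands=[
    [[2,0,-0.7,0],[3,0,0,0],[4,0,0,0],[3,0,0,0],[2,0,0,0],[1.4,0,0,0],[0,0,0,0],[0,0,0,0]],
  ],
  jaw=4,
)

```text
clock: 44.9
tool_pos: [0.5798, -0.2845, 0.1387]
orientation: [-138.1, 90.0, -45.9]
force: [-0.4, 1.2, 0.7]
opening: 0.0398
```

Call:
move_arm(
  commands=[
    [[0,0,0,0],[0,0,0,0],[0,0,0,0],[0,0,0,0],[0,0,0,0],[0,0,0,0]],
  ],
  jaw=0.6,
)

```text
clock: 45.5
tool_pos: [0.5795, -0.2844, 0.1386]
orientation: [-123.7, 90.0, -31.5]
force: [-0.2, 0.8, 4.2]
opening: 0.0116
```

```bash
python3 -c "
from h import *
goal((.5795,-.2775,.1326),92.3)"
```

```text
t 45.5 tcp [ 0.5795 -0.2844  0.1386] jaw ang 92.2 tilt -1.0000 open 0.0116 j6 -79
 d(cm) [ 0.6  -0.03  0.69] spin rad -0.001 (=-0.1 deg) tool y=[-1.   -0.04 -0.  ] z=[-0.04  1.   -0.  ] f=[-0.2  0.8  4.2]
```

Call:
move_arm(
  commands=[
    [[-0.5,0,0,0],[-1,0,0,0],[0,-0.25,0.3,0],[0,-0.25,0.4,0],[0,0,0,0],[0,0,0,0],[0,0,0,0]],
  ],
)

```text
clock: 46.2
tool_pos: [0.5838, -0.277, 0.1527]
orientation: [77.9, 90.0, 170.1]
force: [-1.2, -0.1, -3.1]
opening: 0.0118
```

```bash
sed -i 's/("cover",.084)/("cover",get_obs()["tool_pos"][2]-.0486)/; s/("scene","wrist")/("scene",)/' chk.py; python3 chk.py
```

```text
t 46.2 tcp [ 0.5838 -0.277   0.1527] jaw ang 92.2 tilt -1.0000 open 0.0118 j6 -80
 d(cm) [ 2.07  0.43 -0.04] spin rad -0.001 (=-0.1 deg) tool y=[-1.   -0.04  0.  ] z=[-0.04  1.    0.  ] f=[-1.2 -0.1 -3.1]
scene dock end 1 457 0.0902 [0.0998 0.1048 0.1076]
  side 1 144 0.0908 [0.0711 0.077  0.0802]
scene dock end -1 29 0.0665 [-0.1058 -0.0995 -0.094 ]
  side -1 9 0.0888 [-0.0801 -0.0756 -0.073 ]
scene cover end 1 144 0.1643 [0.0988 0.1035 0.1074]
  side 1 88 0.1888 [0.0722 0.0775 0.0814]
scene cover end -1 41 0.1882 [-0.1044 -0.1    -0.0956]
  side -1 49 0.1886 [-0.0793 -0.0738 -0.0707]
div scene 69 0.16901764031091993 ((0.0054574646055698395, 0.0027584154158830643), (0.03497755527496338, 0.09121563285589218), 74.21070861816406)
```

Call:
move_arm(
  commands=[
    [[0.5,0,-0.1,0],[0.4,0,0,0],[0.3,0,0,0],[0.15,0,0,0],[0,0,0,0],[0,0,0,0],[0,0,0,0]],
  ],
)

```text
clock: 46.95
tool_pos: [0.5842, -0.2781, 0.1397]
orientation: [-108.2, 90.0, -16.0]
force: [-0.5, 0.5, -2.8]
opening: 0.0119
```

```bash
python3 -c "
from h import *
goal((.5838,-.2775,.1386),92.3)"
```

```text
t 47.0 tcp [ 0.5842 -0.2781  0.1397] jaw ang 92.2 tilt -1.0000 open 0.0119 j6 -80
 d(cm) [0.11 0.03 0.06] spin rad -0.001 (=-0.1 deg) tool y=[-1.   -0.04 -0.  ] z=[-0.04  1.   -0.  ] f=[-0.5  0.5 -2.8]
```

Call:
move_arm(
  commands=[
    [[0.15,0,0,0],[0,0,0,0],[0,0,0,0]],
  ],
)

```text
clock: 47.25
tool_pos: [0.5843, -0.2781, 0.1386]
orientation: [-112.8, 89.9, -20.5]
force: [-0.7, 1.0, 1.6]
opening: 0.0117
```

Call:
move_arm(
  commands=[
    [[0,0,0,0],[0,0,0,0],[0,0,0,0],[0,0,0,0],[0,0,0,0]],
  ],
  jaw=3.5,
)

```text
clock: 47.75
tool_pos: [0.5841, -0.2781, 0.138]
orientation: [75.8, 90.0, 168.0]
force: [-0.1, 0.2, 0.1]
opening: 0.0346
```

Call:
move_arm(
  commands=[
    [[-1,0,0,0],[-2,0,0,0],[-3,0,0,0],[-4,0,0,0],[-4,0,0,0],[-2,0,0,0],[0,0,0,0],[0,0,0,0]],
  ],
)

```text
clock: 48.55
tool_pos: [0.584, -0.278, 0.2989]
orientation: [-89.9, 89.9, 2.3]
force: [0.0, 0.0, -0.8]
opening: 0.0347
```

```bash
sed -i 's/get_obs()\["tool_pos"\]\[2\]-.0486/.084/; s/("scene",)/("scene","wrist")/' chk.py; python3 chk.py
python3 - <<'E'
from h import *
p,P,M,T=look("scene","s17")
m=(abs(P[...,0]-.66)<.03)&(abs(P[...,1]-.047)<.03)&(P[...,2]>.18)&(P[...,2]<.21)
print("probe",cv2.minAreaRect(P[m][:,:2].astype(np.float32)),np.median(P[m][:,2]))
cv2.imwrite("pics/s17.png",cv2.resize(p[90:290,80:330,::-1],None,fx=2.5,fy=2.5))
E
```

```text
t 48.5 tcp [ 0.584  -0.278   0.2989] jaw ang 92.2 tilt -1.0000 open 0.0347 j6 -80
 d(cm) [16.69  0.47  0.06] spin rad -0.001 (=-0.1 deg) tool y=[-1.   -0.04 -0.  ] z=[-0.04  1.    0.  ] f=[ 0.   0.  -0.8]
scene dock end 1 455 0.0899 [0.0999 0.1046 0.1075]
  side 1 155 0.0924 [0.0702 0.0779 0.0818]
scene dock end -1 8 0.0655 [-0.1028 -0.0995 -0.0956]
  side -1 3 0.0881 [-0.078  -0.0749 -0.0744]
scene cover end 1 219 0.1497 [0.0992 0.1047 0.1076]
  side 1 174 0.1744 [0.0714 0.077  0.0803]
scene cover end -1 435 0.174 [-0.1031 -0.0991 -0.0953]
  side -1 168 0.1746 [-0.081  -0.0748 -0.0712]
div scene 131 0.16773193290871036 ((9.341537952423096e-05, 0.0005050236359238625), (0.015942512080073357, 0.09966553002595901), 89.62975311279297)
  side 1 1085 0.1748 [0.0695 0.0727 0.0774]
wrist cover end -1 1793 0.1751 [-0.1038 -0.099  -0.0978]
  side -1 1095 0.1748 [-0.082  -0.0773 -0.0742]
div wrist 1319 0.16901521922321305 ((0.001121222972869873, -0.002595731057226658), (0.1001264825463295, 0.011662134900689125), 0.13347043097019196)
probe ((0.665335476398468, 0.047992825508117676), (0.025328243151307106, 0.024334223940968513), 65.5677490234375) 0.19410565488892728
```

View pics/s17.png

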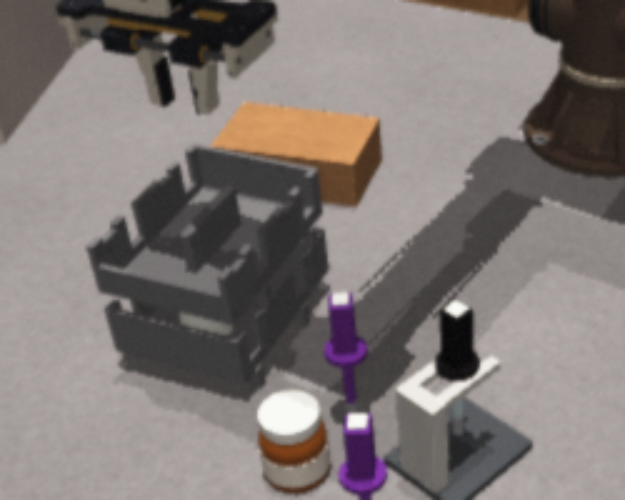

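The cover is centred and level on the fixed tray, and the probe hangs on its fork at (457,340). I'm handing the job in.

```bash
python3 -c "
from plant import *
print(close_job())"
```

```text
the job is handed in; nothing more can be done
None
```

I dipped the probe in both pots that were there, hung it back on its fork, stood both pots in the fixed tray and stacked the loose tray on top. I handed the job in at about 49 s; no verdict was reported.

- **Pots:** I found only the mid and tall pots and no low one, so I dipped mid first, then tall, for about a second each. Before covering, their rims measured 92 and 105 mm, so both stood on the tray floor. I did not look at them closely again under the cover.
- **Probe:** It hangs at (0.665, 0.048) with its handle top at about 195 mm, the same as before I lifted it. I closed the jaw only 1 mm past the handle for a light grip, but the gripper gives no reading of finger force, so the 25 N limit is unconfirmed.
- **Loose tray:** It is level and centred within about 3 mm, with its origin about 84 mm above the fixed tray's. Its low end is over the fixed tray's full-height end.
- **Disagreements:** After the first release the loose tray read about 5 mm off in x and 7 mm off in y, probably the announced knock. I re-gripped it, centred it and checked it again. The scene and wrist cameras differ by about 3 mm on its final position; both are within tolerance.

The robot ended clear of everything.

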